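# Raise the bread case window and put the dish away

## Task

Push the sliding window of the bread case up with the fingers from beneath its lip until the lip is level with the steel pointer on the side post, and let it stay there; then push the empty ceramic dish along the bar top, in under the raised window, until it is far enough inside for the window to come down in front of it. Nothing is to be gripped or lifted: the dish stays flat on the bar, the pointer stays where it is set, and the mugs, kettle, jar, tray and pepper mill are left where they stand.

Things in the scene. Friction and masses are not known exactly. Their poses are not given: they have to be found in the camera images.
- case: Fixed bread case in a wood frame, 328 wide, 235 deep, 284 high (mm), no floor of its own, glass sides, glass back at x = 229. Sloping front closed by the window, which leans back 35 degrees. Origin: on the bar top, mid width, where the window's mid-plane meets the bar. x level into the case, y left, z up. Inner width 280. The side posts (24 wide) stand out 21 in front of the window's mid-plane.
- window (a joint): Window travel up its slope, m: 0 shut, 0.18 top stop; direction in the case's axes (0.574, 0, 0.819). Counterweighted: 1 to 4 N move it either way and it stays where left. Glass in a wooden frame 276 mm wide, 10 thick; when shut its lower edge is 8 mm and its upper edge 166 mm up the slope from the bar top.
- lip_edge (a point): Middle of the lip's front edge, at half thickness; 81 mm up the slope when shut. The lip: a wooden ledge square to the glass, 200 mm wide, 12 thick along the slope (underside 6 below this point), out to 38 in front of the window's mid-plane, its front edge 20 higher than its root. Axes: x square to the glass, inwards and down; y left; z up the slope.
- mark (a point): The steel pointer: a tab 34 mm wide, 5 thick, on the front of the left (+y) side post; its height differs at each start. Point at half its thickness, 128 mm left of the case's middle, as far in front of the window as the lip's edge. Axes as lip_edge; the window is at the mark when lip_edge and this point are at the same height (equal along the slope).
- dish: Empty round white ceramic dish with straight sides, 90 mm across, 30 mm high, 0.2 kg, standing on the bar in front of the window. Origin at the centre of its underside, z up.
- mug_a: Tin mug, 80 mm across, 80 mm high, handle to its own +y, in front of and to the left of the case. Origin at the centre of its underside. Leave alone.
- mug_b: Tin mug like the other, in front of and to the right of the case. Leave alone.
- kettle: Red kettle, 156 mm across, 212 mm high over its handle, spout to its own -x, thumb lever on its lid, right of the case. Origin under its centre. Leave alone.
- jar: Tall open glass jar, 96 mm across, 225 mm high, left of the case. Origin under its centre. Leave alone.
- tray: Wooden tray 220 x 300 mm, 30 mm high, at the left of the bar. Origin under its centre. Leave alone.
- pepper_mill: Dark wooden pepper mill, 52 mm across, 135 mm high, right of the working space. Origin under its centre. Leave alone.

How it is judged:
By the outcome, as a careful person would: the job done as asked, in the order asked, and still so for the second after the job is handed in, with the robot touching nothing.
It also fails if it takes over 59 s, if anything falls off the work surface, if the arm or the gripper's body presses on something with over 40 N, if the wrist force passes 120 N, or if a joint passes its speed limit or range.

## Robot

A 7-joint arm with a two-finger parallel gripper is mounted at the origin on the work surface. World frame = base frame: x ahead of the robot, y to its left, z up, the work surface at z = 0. Lengths are in mm, angles in rad, forces in N, time in s.
With the tool pointing down it reaches from about 425 to 1025 mm from the base axis. Payload 3.6 kg.
Tool frame: the origin (TCP) lies on the centre line of the jaws, within the pads' length; the fingertips stand 25 mm ahead of it and the grasp point (between the pads) lies 6 mm ahead of it; z points along the fingers, y is the direction in which the jaws open and shut (so a half turn about z gives the same grasp; the last joint's range is limited). The gripper opens to 85 mm and grips with 20 to 120 N. Pads are 22 mm wide; open, the fingers measure 114 mm over their backs; the gripper's body (76 mm by 85 mm) begins 54 mm behind the grasp point. The pads swing forward as they close: fully open they stand 13 mm farther back than shut.
Start: joints at [-1.442, 0.591, 0.048, 1.609, -0.033, 0.943, -0.034], TCP at [159.484, 707.244, 256.302] pointing down, gripper open.
Joint ranges: [-2.69, 2.69], [-0.47, 2.24], [-1.27, 1.36], [0.19, 2.51], [-1.53, 4.68], [0.08, 2.07], [-3.09, 3.09]. Speed limits (rad/s): [2.57, 2.57, 3.14, 3.14, 3.14, 3.14, 3.14].

## Interface

Orientations are given as [roll, pitch, yaw] about the fixed x, y, z axes, in that order (R = Rz(yaw) Ry(pitch) Rx(roll)).
In Python, from station import telemetry, camera, camera_params, order, silhouettes gives the robot as it stands.
- The arm moves only by the tool drive_tool, never from a script. Its argument "motion" is one flat list of numbers, 6 for each row, row after row: the shift along the tool's x, y, z in mm, then the turn, a rotation vector about the tool's x, y, z in rad. A call has 1 to 12 rows; each row shifts and turns the commanded pose from where the row before left it, along the tool's axes as they then stand; what a row does not reach is not made up. A row lasts 1/8 s, in which the tool goes at most 62.5 mm and 10.7 degrees, less where a joint would pass 70% of its speed; a pose out of reach is approached as far as the arm can. A call with a gripper value outside its range is refused whole. "gripper" is the opening, from 0 (shut) to 1 (fully open), set as the call begins (left out, the last holds). The fingers move at their own pace and stop on an object; "squeeze" is the grip in N (left out, the last holds). Time passes only in rows, so rows that do not move let the fingers close. It gives the time, the measured TCP pose, the force and the opening at its end, in the units of the state.
- telemetry.get_state(): the state, without advancing time (a new reading comes with each control period).
- camera(name): name is "scene" or "top" or "wrist"; returns (picture, depth): 420x560x3 uint8, red, green, blue; 420x560 float32, mm along the optical axis (not along the pixel's ray), 0 where there is no reading.
- camera_params(name): a dict with "fx", "fy", "cx", "cy" (pixels), "R" (3x3) and "t" (3): a world point X has camera coordinates R X + t; the wrist camera has in their place "hand_eye" (4x4, takes a point from camera to tool coordinates, whose origin is the TCP and whose axes are the flange's). Camera axes: x right, y down, z forward; pixel columns grow to the right and rows downward; lengths in mm; the calibration is good to about 2 mm. A picture is of the moment at which its call begins: read the wrist's pose just before it. camera_params takes no time and is no camera call.
- order.finish_job(): hands the job in, once; it reports no verdict.
Trained networks look in the newest picture that a camera, given by its name, has taken for a name from the list of things; names that differ only in an ending like _2 or _b are one class to them, and where a whole thing is asked for, a point or a joint stands for the part that bears it (a point fixed in the world has none). Each returns a list of dicts, best first, with "confidence" (0 to 1); they miss things now and then, are a little off and sometimes report something else, mostly with a low value. They report only what shows in the picture. A call takes as long as a camera call.
- silhouettes(camera, target): "region" (420x560 bool, what is visible of it) and "extent" ([left, top, right, bottom] in pixels, round what is visible of it).
The state is a dict: "time_s": time; "qpos": joint angles; "joint_velocities": joint speeds; "tau": joint torques, N m; "tool_pos": TCP position; "eef_rot": TCP orientation; "contact_force": force on the tool from outside, world axes, zero at the start; "moment": the same for the moment, N m; "width": finger opening in mm.
Only numpy, scipy, OpenCV 4.12 (cv2) and the standard library are available. Lean on these libraries where they do the work, as an engineer would, in place of code of your own. Each camera call takes 0.05 s, during which the arm holds its last target.

## Working session

There is one attempt and no reset: what is moved stays moved. The work goes in short steps, Python scripts to look and compute and a tool call to move; the robot and the scene stay as the last step left them, time stands still between calls to the robot, and variables do not carry over. Pictures are saved under pics/ and viewed, and the job is handed in when it is done.

Besides the shell and the picture viewer there is one more tool, called as a command line: name --argument value ..., lists and objects as JSON in quotes. drive_tool: Moves the arm, as the interface text tells. Its arguments: {"type":"object","properties":{"motion":{"type":"array","items":{"type":"number"}},"gripper":{"type":"number"},"squeeze":{"type":"number"}},"required":["motion"]}

```bash
ls; mkdir -p pics; python3 - <<'E'
from station import telemetry, camera, camera_params
import cv2
print(telemetry.get_state())
for n in ["scene","top"]:
    p,d=camera(n); cv2.imwrite(f"pics/{n}0.png",p[:,:,::-1]); print(n,camera_params(n))
    import numpy as np; np.savez(f"pics/{n}0.npz",p=p,d=d)
E
```

```text
pics
{'time_s': 0.0, 'qpos': array([-1.44245391,  0.59213906,  0.04832249,  1.60984888, -0.03331469,
        0.942737  , -0.0337118 ]), 'joint_velocities': array([ 0.00063555, -0.00067605,  0.00079222, -0.00251118,  0.00125212,
       -0.00044473, -0.00087751]), 'tau': array([ 3.68776973e-04, -5.48690915e+01,  1.54661380e+00, -1.98120028e+01,
        9.32400464e-03,  9.03798704e-03, -1.08194062e-06]), 'tool_pos': array([159.34681272, 706.4568237 , 255.11717088]), 'eef_rot': array([-3.13926964e+00,  1.31842114e-04,  2.91979096e+00]), 'contact_force': array([ 1.0512571 , -0.08063419,  1.26761061]), 'moment': array([-0.00761181, -0.04031634, -0.01936724]), 'width': 85.47935741056688}
scene {'fx': 384.83829788402016, 'fy': 384.83829788402016, 'cx': 278.27173218049785, 'cy': 213.2667069861069, 'R': array([[ 0.69545653,  0.71849768, -0.01006464],
       [ 0.60164942, -0.58989939, -0.53855054],
       [-0.39288444,  0.3684831 , -0.8425331 ]]), 't': array([-413.14092223, -213.58914012, 1497.66962277])}
top {'fx': 468.35670789300923, 'fy': 468.35670789300923, 'cx': 276.10828562691853, 'cy': 206.0697081441248, 'R': array([[ 0.02952614, -0.99952275, -0.0090818 ],
       [-0.98815544, -0.02781913, -0.15091365],
       [ 0.15058898,  0.01343013, -0.98850523]]), 't': array([  35.80615133,  531.84375038, 1569.14101128])}
```

View pics/scene0.png

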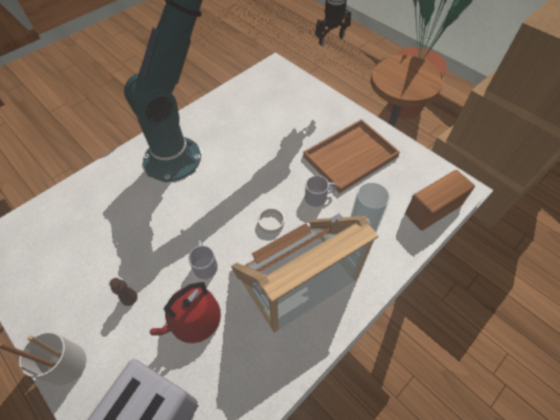

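View pics/top0.png

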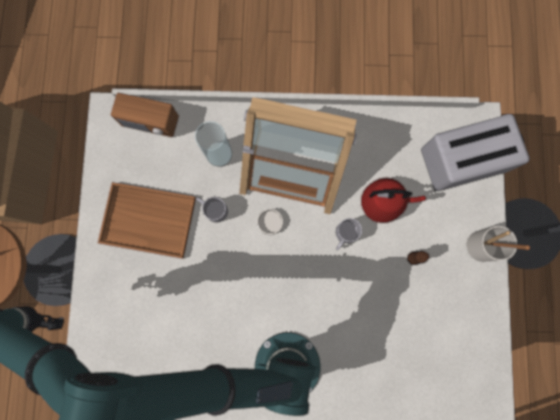

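The scene view shows the case at about (310,265), the dish at (271,220), and mugs at (318,190) and (202,260). The top view shows the case frame from (245,100) to (355,210), the dish at (273,222) and the pointer near (247,150).

```bash
cat > h.py <<'E'
import numpy as np, cv2
from station import telemetry, camera, camera_params, silhouettes
def cloud(n,d):
    c=camera_params(n); v,u=np.mgrid[0:420,0:560]
    P=np.stack([(u-c['cx'])/c['fx']*d,(v-c['cy'])/c['fy']*d,d],-1)
    if n=='wrist':
        raise 0
    return (P-c['t'])@c['R']
def proj(n,X):
    c=camera_params(n); q=np.asarray(X)@c['R'].T+c['t']
    return np.stack([c['fx']*q[...,0]/q[...,2]+c['cx'],c['fy']*q[...,1]/q[...,2]+c['cy']],-1)
E
python3 - <<'E'
from h import *
C={n:cloud(n,np.load(f"pics/{n}0.npz")['d']) for n in ["scene","top"]}
for n in ["top","scene"]:
  for t in ["case","window","lip_edge","dish","mug_a","kettle","jar","mark","pepper_mill"]:
    for s in silhouettes(n,t)[:3]:
        m=s['region']; P=C[n][m]; d=np.load(f"pics/{n}0.npz")['d'][m]; P=P[d>0]
        if len(P)==0: print(n,t,s['extent']);continue
        print(n,t,round(s['confidence'],2),s['extent'],np.percentile(P,[2,50,98],axis=0).round().tolist(),m.sum())
E
python3 - <<'E'
import cv2
for n,(x0,y0,x1,y1) in dict(scene=(180,160,400,340),top=(190,90,400,250)).items():
    i=cv2.imread(f"pics/{n}0.png")[y0:y1,x0:x1]; cv2.imwrite(f"pics/{n}0z.png",cv2.resize(i,None,fx=3.6,fy=3.3 if n=='scene' else 3.6,interpolation=cv2.INTER_CUBIC))
E
```

```text
top case 0.6 [241.8, 98.1, 355.2, 215.2] [[552.0, -166.0, 14.0], [695.0, -7.0, 183.0], [801.0, 158.0, 287.0]] 9007
top window 0.95 [250.3, 156.7, 331.7, 205.3] [[551.0, -121.0, 17.0], [611.0, 8.0, 93.0], [670.0, 138.0, 145.0]] 2896
top lip_edge 0.58 [252.1, 155.2, 336.3, 209.2] [[552.0, -121.0, 17.0], [612.0, 9.0, 93.0], [671.0, 138.0, 145.0]] 2886
top dish 0.58 [258.4, 210.7, 283.9, 231.1] [[440.0, 32.0, -2.0], [479.0, 71.0, 6.0], [517.0, 110.0, 32.0]] 498
top mug_a 0.64 [199.2, 198.6, 230.0, 223.5] [[472.0, 220.0, -4.0], [517.0, 265.0, 9.0], [548.0, 306.0, 82.0]] 550
top kettle 0.83 [362.4, 175.7, 427.9, 222.0] [[488.0, -420.0, 21.0], [552.0, -307.0, 114.0], [621.0, -247.0, 208.0]] 1850
top jar 0.69 [195.3, 119.8, 232.1, 164.3] [[671.0, 214.0, 4.0], [730.0, 264.0, 137.0], [763.0, 306.0, 225.0]] 1154
top jar 0.23 [364.5, 176.1, 429.1, 222.8] [[488.0, -426.0, -1.0], [553.0, -309.0, 111.0], [626.0, -247.0, 208.0]] 1937
top mark 0.42 [243.4, 145.1, 249.5, 153.0] [[675.0, 131.0, -1.0], [686.0, 147.0, 193.0], [744.0, 177.0, 201.0]] 68
top pepper_mill 0.74 [409.9, 253.1, 429.2, 268.5] [[3
[... 676 characters left out ...]
188.0, 238.1, 217.5, 276.1] [[408.0, -234.0, 1.0], [443.0, -192.0, 41.0], [496.0, -159.0, 82.0]] 746
scene mug_a 0.6 [307.7, 173.8, 333.9, 208.7] [[480.0, 220.0, 1.0], [519.0, 267.0, 45.0], [557.0, 315.0, 82.0]] 647
scene kettle 0.89 [151.8, 282.6, 218.0, 343.0] [[540.0, -421.0, 23.0], [589.0, -327.0, 115.0], [641.0, -255.0, 209.0]] 2714
scene jar 0.66 [352.2, 182.3, 392.4, 231.2] [[680.0, 214.0, 95.0], [721.0, 272.0, 185.0], [772.0, 308.0, 227.0]] 1230
scene mark 0.55 [330.4, 213.5, 343.0, 222.6] [[615.0, 126.0, -2.0], [688.0, 142.0, 193.0], [701.0, 253.0, 200.0]] 66
scene pepper_mill 0.64 [107.0, 278.0, 137.4, 308.3] [[365.0, -450.0, 5.0], [387.0, -427.0, 74.0], [397.0, -406.0, 133.0]] 469
```

View pics/scene0z.png

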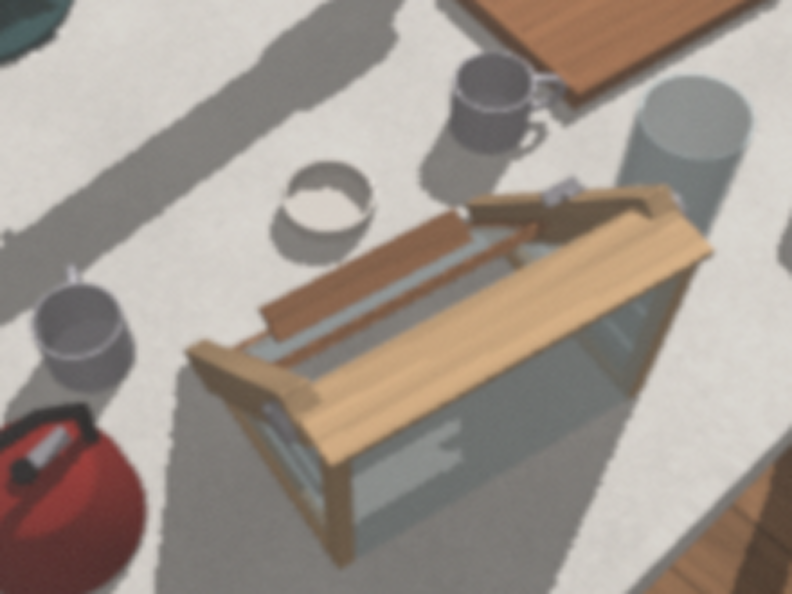

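View pics/top0z.png

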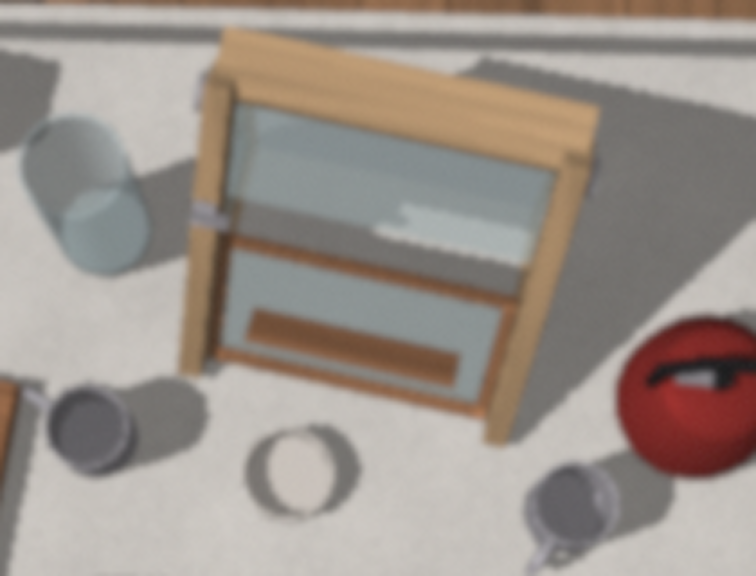

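```bash
cat > fit.py <<'E'
from h import *
from scipy.optimize import least_squares, minimize
C={n:cloud(n,np.load(f"pics/{n}0.npz")['d']) for n in ["scene","top"]}
S=np.array([.574,0,.819]); N=np.array([-.819,0,.574])
def T(p): 
    c,s=np.cos(p[2]),np.sin(p[2]); return np.array([[c,-s,0],[s,c,0],[0,0,1]])
pts=[]
for n in C:
    P=C[n].reshape(-1,3); P=P[(P[:,2]>15)&(P[:,0]>530)&(P[:,0]<840)&(abs(P[:,1])<210)]; pts.append(P); print(n,len(P))
P=np.vstack(pts)
def box(q,lo,hi): # signed dist to box
    lo,hi=np.array(lo),np.array(hi); c=(lo+hi)/2;h=(hi-lo)/2; d=abs(q-c)-h
    return abs(np.linalg.norm(np.maximum(d,0),axis=1)+np.minimum(d.max(1),0))
def res(p,P):
    X=(P-[p[0],p[1],0])@T(p)
    q=np.stack([X@S,X[:,1],X@N],1)  # slope,y,front
    D=[box(q,[8,-138,-5],[166,138,5]),box(q,[75,-100,5],[87,100,38]),
       box(q,[0,-164,-5],[320,-140,21]),box(q,[0,140,-5],[320,164,21])]
    return np.min(D,0)
def cost(p):
    r=res(p,P); return np.minimum(r,12).sum()
best=None
for th in np.radians([-20,-15,-10,-5]):
    r=minimize(cost,[590,-10,th],method='Nelder-Mead',options=dict(initial_simplex=[[590,0,th],[620,0,th],[590,30,th],[590,0,th+.1]],xatol=.05,fatol=.5))
    print(r.x,r.fun)
    if best is None or r.fun<best.fun: best=r
p=best.x
print(p,np.degrees(p[2]))
for k in range(2):
    P=pts[k]; r=minimize(cost,p,method='Nelder-Mead'); print(k,r.x)
np.save('case.npy',p)
def w(s,y,f): return np.array([p[0],p[1],0])+T(p)@(S*s+np.array([0,y,0])+N*f)
# mark points
for n in C:
    m=silhouettes(n,"mark")[0]['region']; Q=C[n][m]; Q=Q[(Q[:,2]>185)&(Q[:,2]<210)]
    X=(Q-[p[0],p[1],0])@T(p); q=np.stack([X@S,X[:,1],X@N],1); print(n,'mark slope,y,front',np.percentile(q,[10,50,90],axis=0).round(1).tolist())
    m=silhouettes(n,"dish")[0]['region'];Q=C[n][m]; Q=Q[(Q[:,2]>22)&(Q[:,2]<45)]; 
    c,rad=cv2.minEnclosingCircle(Q[:,:2].astype(np.float32)); print('dish',c,rad,len(Q), (np.array([*c,0])-[p[0],p[1],0])@T(p))
    i=cv2.imread(f"pics/{n}0.png"); i=cv2.resize(i,None,fx=3,fy=3,interpolation=cv2.INTER_CUBIC)
    for rect in [[(8,-138,5),(8,138,5),(166,138,5),(166,-138,5)],[(75,-100,38),(75,100,38),(87,100,38),(87,-100,38)],[(0,-164,21),(0,-140,21),(300,-140,21),(300,-164,21)],[(0,164,21),(0,140,21),(300,140,21),(300,164,21)]]:
        pp=(proj(n,[w(*a) for a in rect])+.5)*3-.5
        cv2.polylines(i,[pp.round().astype(int)],True,(0,255,0),1)
    x0,y0=(560,460) if n=='scene' else (560,250)
    cv2.imwrite(f"pics/ov_{n}.png",i[y0:y0+560,x0:x0+700])
E
python3 fit.py
```

```text
scene 8803
top 8743
[ 5.62109601e+02  2.09135124e+01 -1.99893708e-01] 154855.8310469156
[ 5.62117989e+02  2.09092587e+01 -1.99783331e-01] 154855.8116125564
[ 5.62098473e+02  2.09270086e+01 -1.99838441e-01] 154855.8389970888
[ 5.62094737e+02  2.09013590e+01 -1.99718562e-01] 154855.89645363315
[ 5.62117989e+02  2.09092587e+01 -1.99783331e-01] -11.446741690866855
0 [ 5.66447984e+02  2.04657130e+01 -2.01526736e-01]
1 [ 5.60268324e+02  1.91286266e+01 -1.98900838e-01]
scene mark slope,y,front [[212.4, 130.0, 22.7], [215.5, 143.1, 28.7], [224.2, 156.9, 34.7]]
dish (485.4632873535156, 74.09072875976562) 47.04584884643555 141 [-85.6842431   36.91100895   0.        ]
top mark slope,y,front [[208.4, 134.2, 25.1], [212.4, 147.3, 30.9], [221.5, 157.4, 39.0]]
dish (477.7635192871094, 70.99093627929688) 44.376773834228516 67 [-92.61568426  32.34479989   0.        ]
```

View pics/ov_scene.png

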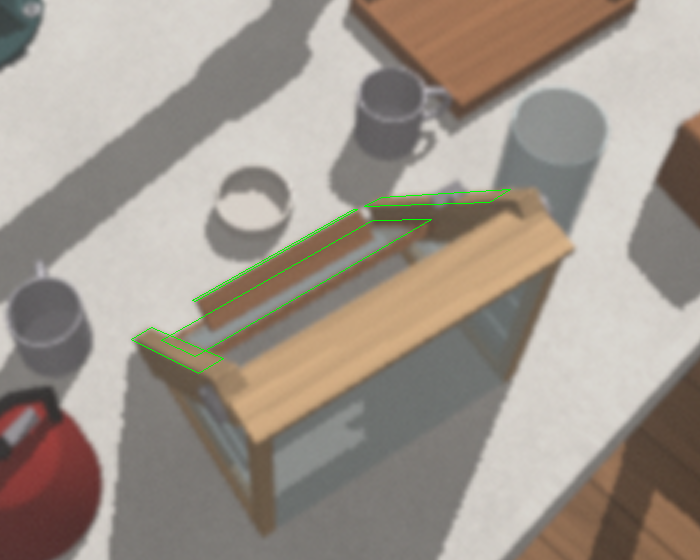

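View pics/ov_top.png

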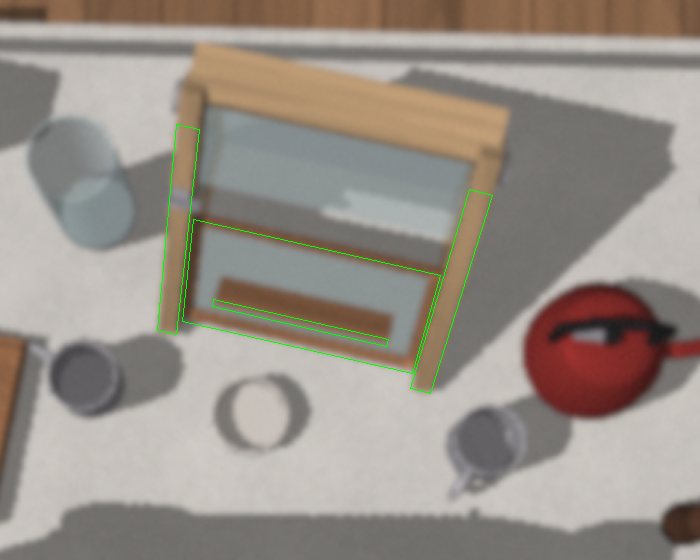

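The overlays put the case at about (563, 20) mm with yaw −11.4°. The two fixed cameras disagree by about 7 mm in x for both the case and the dish, so I'll refine with the wrist camera.

```bash
python3 - <<'E'
from h import *
print(camera_params("wrist"))
p,d=camera("wrist"); cv2.imwrite("pics/w0.png",p[:,:,::-1])
from scipy.spatial.transform import Rotation as R
print(R.from_euler('xyz',telemetry.get_state()['eef_rot']).as_matrix().round(3))
E
```

```text
{'fx': 342.7288475452961, 'fy': 342.7288475452961, 'cx': 280.0226662830727, 'cy': 211.01811210748653, 'hand_eye': array([[-7.49987359e-06, -9.50013900e-01, -3.12207607e-01,
         8.02408553e+01],
       [ 9.99999982e-01,  5.19352416e-05, -1.82055381e-04,
         1.06540631e+00],
       [ 1.89169720e-04, -3.12207603e-01,  9.50013883e-01,
        -1.17311812e+02],
       [ 0.00000000e+00,  0.00000000e+00,  0.00000000e+00,
         1.00000000e+00]])}
[[-0.976  0.22   0.   ]
 [ 0.22   0.976 -0.   ]
 [-0.     0.    -1.   ]]
```

View pics/w0.png

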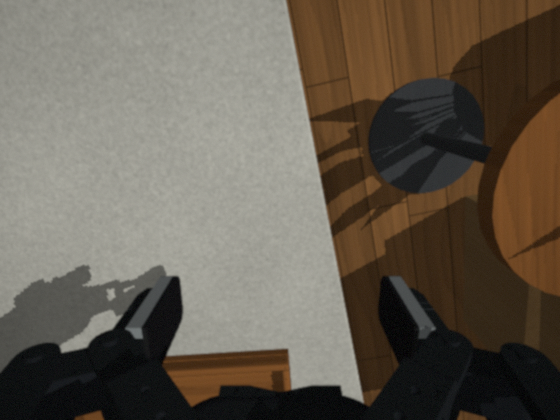

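```bash
cat >> h.py <<'E'
from scipy.spatial.transform import Rotation as Ro, Slerp
S=np.array([.574,0,.819]); N=np.array([-.819,0,.574])
def Rc(th): return Ro.from_euler('z',th).as_matrix()
def frame(th,down): # tool R with x up, y = -Ycase, axis 'down' rad below horizontal
    z=np.array([np.cos(down),0,-np.sin(down)]); y=np.array([0,-1,0]); x=np.cross(y,z)
    return Rc(th)@np.stack([x,y,z],1)
def rows(poses):
    o=[]
    for (p0,R0),(p1,R1) in zip(poses[:-1],poses[1:]):
        o.append(np.r_[R0.T@(p1-p0),Ro.from_matrix(R0.T@R1).as_rotvec()])
    return np.array(o)
def cur():
    s=telemetry.get_state(); return s['tool_pos'],Ro.from_euler('xyz',s['eef_rot']).as_matrix()
def fmt(a):
    for i in range(0,len(a),12): print('['+', '.join(','.join(f'{v:.1f}' if k<3 else f'{v:.3f}' for k,v in enumerate(r)) for r in a[i:i+12])+']')
E
cat > plan1.py <<'E'
from h import *
p0,R0=cur(); th=-0.2; o=np.array([563,20,0]); 
pt=o+Rc(th)@(S*100+N*165); Rt=frame(th,np.radians(37)); print(pt)
cyl=lambda p:np.array([np.hypot(p[0],p[1]),np.arctan2(p[1],p[0]),p[2]])
a,b=cyl(p0),cyl(pt); n=24
A0=Rc(a[1]).T@R0; A1=Rc(b[1]).T@Rt
rv=Ro.from_matrix(A0.T@A1).as_rotvec(); print(np.degrees(rv))
P=[]
for t in np.linspace(0,1,n+1):
    c=a+(b-a)*t; P.append((np.array([c[0]*np.cos(c[1]),c[0]*np.sin(c[1]),c[2]+60*np.sin(np.pi*t)]),Rc(c[1])@A0@Ro.from_rotvec(rv*t).as_matrix()))
r=rows(P); print(np.degrees(np.linalg.norm(r[:,3:],axis=1)).max(),np.linalg.norm(r[:,:3],axis=1).max()); fmt(r)
E
python3 plan1.py
```

```text
[486.81452457  35.44356043 176.61      ]
[-48.39312385  36.71834777  97.06545948]
7.529376900923572 39.795299231591386
[-38.0,-10.9,-4.5,-0.036,0.026,0.124, -38.0,-8.0,-5.7,-0.037,0.024,0.124, -37.8,-5.2,-6.7,-0.039,0.022,0.123, -37.4,-2.4,-7.4,-0.041,0.021,0.123, -36.8,0.3,-7.9,-0.043,0.019,0.123, -36.1,2.9,-8.1,-0.045,0.018,0.122, -35.2,5.4,-8.2,-0.047,0.017,0.122, -34.2,7.8,-8.0,-0.049,0.016,0.121, -33.2,10.0,-7.7,-0.051,0.016,0.120, -32.0,12.1,-7.2,-0.053,0.015,0.119, -30.9,14.0,-6.6,-0.055,0.015,0.118, -29.6,15.8,-5.9,-0.057,0.014,0.117]
[-28.4,17.4,-5.1,-0.059,0.014,0.116, -27.1,18.9,-4.3,-0.061,0.015,0.115, -25.8,20.2,-3.4,-0.063,0.015,0.114, -24.5,21.4,-2.6,-0.065,0.016,0.113, -23.2,22.5,-1.7,-0.067,0.016,0.112, -21.8,23.5,-0.8,-0.069,0.017,0.110, -20.5,24.4,0.0,-0.071,0.018,0.109, -19.0,25.2,0.8,-0.072,0.019,0.108, -17.5,25.8,1.6,-0.074,0.021,0.107, -16.0,26.4,2.3,-0.075,0.022,0.106, -14.4,26.8,2.9,-0.076,0.024,0.104, -12.7,27.1,3.5,-0.077,0.026,0.103]
```

drive_tool --motion '[-38,-11,-4.5,-0.036,0.026,0.124,-38,-8,-5.7,-0.037,0.024,0.124,-38,-5,-6.7,-0.039,0.022,0.123,-37.5,-2.5,-7.4,-0.041,0.021,0.123,-37,0,-8,-0.043,0.019,0.123,-36,3,-8,-0.045,0.018,0.122,-35,5.5,-8,-0.047,0.017,0.122,-34,8,-8,-0.049,0.016,0.121,-33,10,-7.5,-0.051,0.016,0.12,-32,12,-7,-0.053,0.015,0.119,-31,14,-6.5,-0.055,0.015,0.118,-30,16,-6,-0.057,0.014,0.117]' --gripper 0

```text
time_s: 2.75
tool_pos: [460.7, 394.6, 276.5]
eef_rot: [2.88, -0.451, 1.472]
contact_force: [1.0, -0.0, 0.3]
width: 0.1
```

drive_tool --motion '[-28,17.5,-5,-0.059,0.014,0.116,-27,19,-4.5,-0.061,0.015,0.115,-26,20,-3.5,-0.063,0.015,0.114,-24.5,21.5,-2.5,-0.065,0.016,0.113,-23,22.5,-1.5,-0.067,0.016,0.112,-22,23.5,-1,-0.069,0.017,0.11,-20.5,24.5,0,-0.071,0.018,0.109,-19,25,1,-0.072,0.019,0.108,-17.5,26,1.5,-0.074,0.021,0.107,-16,26.5,2.5,-0.075,0.022,0.106,-14.5,27,3,-0.076,0.024,0.104,-12.5,27,3.5,-0.077,0.026,0.103]'

```text
time_s: 4.25
tool_pos: [536.4, 85.4, 331.3]
eef_rot: [2.979, -0.71, 0.041]
contact_force: [0.4, -3.8, 0.8]
width: 0.1
```

```bash
python3 - <<'E'
from h import *
s=telemetry.get_state(); p,R=cur(); print(s['qpos'].round(2),p.round(1),s['contact_force'].round(1)); print(R.round(2))
print(frame(-.2,np.radians(37)).round(2))
p,d=camera("wrist"); cv2.imwrite("pics/w1.png",p[:,:,::-1])
p,d=camera("scene"); cv2.imwrite("pics/s1.png",p[:,:,::-1])
s=telemetry.get_state();print(s['qpos'].round(2),s['tool_pos'])
E
```

```text
[-1.49  0.4   1.36  2.38 -1.53  0.08 -0.36] [536.4  85.4 331.3] [ 0.4 -3.8  0.8]
[[ 0.76 -0.06  0.65]
 [ 0.03 -0.99 -0.13]
 [ 0.65  0.12 -0.75]]
[[ 0.59 -0.2   0.78]
 [-0.12 -0.98 -0.16]
 [ 0.8   0.   -0.6 ]]
[-1.49  0.4   1.36  2.38 -1.53  0.08 -0.36] [536.80104498  85.71601092 330.73894325]
```

View pics/w1.png

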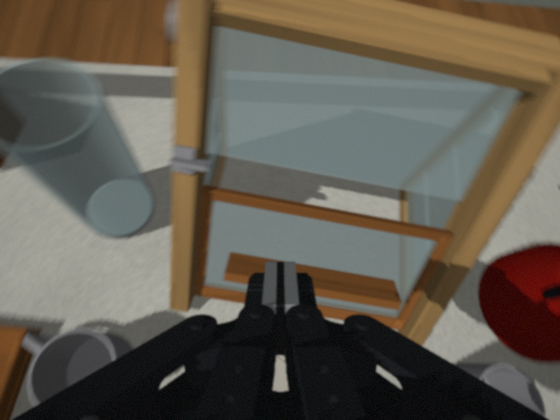

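View pics/s1.png

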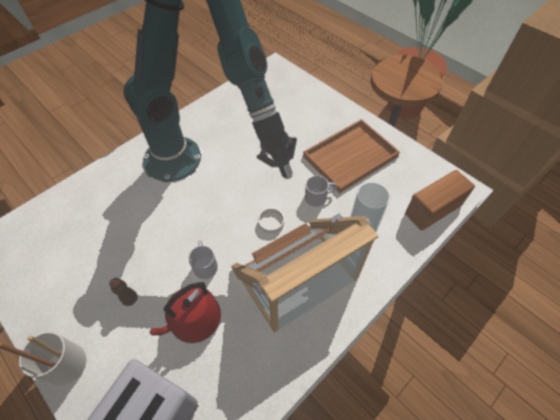

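The wrist view shows the whole window, with the lip at (310,280) and the pointer at (190,160). But the joints have wound into their limits: j3 is at 1.36, j5 at −1.53 and j6 at 0.08. I'll fit a kinematic model to plan a better branch.

```bash
cat > kin.py <<'E'
import numpy as np
from scipy.spatial.transform import Rotation as Ro
from scipy.optimize import least_squares
import json,itertools
Rz=lambda a:Ro.from_euler('z',a).as_matrix()
Ry=lambda a:Ro.from_euler('y',a).as_matrix()
D=[([-1.44245391,0.59213906,0.04832249,1.60984888,-0.03331469,0.942737,-0.0337118],[159.3,706.5,255.1],[-3.139,0,2.91979]),]
import os
if os.path.exists('data.json'): D+=json.load(open('data.json'))
def fk(q,sg,prm):
    # prm: h,a,b,c, e (elbow offset x), c1, c7, ax_w
    h,a,b,c,e,w,c1,c7=prm
    R=Rz(sg[0]*q[0]+c1); p=np.array([0,0,h]); 
    R=R@Ry(q[1])@Rz(sg[1]*q[2]); p=p+R@[e,0,a]; R=R@Ry(q[3]); p=p+R@[-e+0,0,0]
    R=R@Rz(sg[2]*q[4]); p=p+R@[0,0,b]; R=R@Ry(q[5]); p=p+R@[w,0,0]; R=R@Rz(sg[3]*q[6]+c7); p=p+R@[0,0,c]
    return p,R
def err(prm,sg):
    o=[]
    for q,p,r in D:
        P,R=fk(q,sg,prm); o+=list((P-p)/5); o+=list(Ro.from_matrix(R.T@Ro.from_euler('xyz',r).as_matrix()).as_rotvec()*50)
    return np.array(o)
if __name__=="__main__":
    from station import telemetry
    s=telemetry.get_state(); D.append((s['qpos'].tolist(),s['tool_pos'].tolist(),s['eef_rot'].tolist())); json.dump(D[1:],open('data.json','w'))
    out=[]
    for sg in itertools.product([1,-1],repeat=4):
      for c1 in [0,np.pi/2,np.pi,-np.pi/2]:
        for c7 in [0,np.pi/2,np.pi,-np.pi/2]:
          r=least_squares(err,[300,450,400,250,0,0,c1,c7],args=(sg,)); out.append((r.cost,sg,r.x))
    out.sort(key=lambda t:t[0])
    for o in out[:6]: print(round(o[0],3),o[1],o[2].round(2).tolist())
E
python3 kin.py
```

```text
0.0 (-1, -1, -1, -1) [-3142.13, -3755.31, -2868.81, -4099.5, 2901.57, -1005.71, -0.0, -4.71]
0.0 (-1, -1, -1, -1) [-3142.13, -3755.31, -2868.81, -4099.5, 2901.57, -1005.71, -0.0, 1.57]
0.0 (-1, -1, -1, -1) [-3142.13, -3755.31, -2868.81, -4099.5, 2901.57, -1005.71, -0.0, 1.57]
0.0 (-1, -1, -1, -1) [-3142.13, -3755.31, -2868.81, -4099.5, 2901.57, -1005.71, 6.28, 1.57]
0.0 (-1, -1, -1, -1) [-3142.13, -3755.31, -2868.81, -4099.5, 2901.57, -1005.71, -0.0, 1.57]
0.0 (-1, -1, -1, -1) [-3142.13, -3755.31, -2868.81, -4099.5, 2901.57, -1005.71, -0.0, 1.57]
```

drive_tool --motion '[0,-25,-15,0.07,-0.02,-0.1,0,-25,-15,0.07,-0.02,-0.1,0,-25,-15,0.07,-0.02,-0.1]'

```text
time_s: 4.72
tool_pos: [522.8, 128.1, 342.5]
eef_rot: [2.98, -0.651, 0.229]
contact_force: [-1.6, 0.3, 0.3]
width: 0.0
```

```bash
python3 kin.py; tail -c 300 data.json
```

```text
3.924 (-1, -1, -1, -1) [295.22, 612.58, 446.26, 289.19, 16.16, 0.14, -0.06, 1.52]
3.924 (-1, -1, -1, -1) [295.22, 612.58, 446.26, 289.19, 16.16, 0.14, -0.06, 1.52]
3.924 (-1, -1, -1, -1) [295.22, 612.58, 446.26, 289.19, 16.16, 0.14, -0.06, 1.52]
3.924 (-1, -1, -1, -1) [295.22, 612.58, 446.26, 289.19, 16.16, 0.14, -0.06, 1.52]
3.924 (-1, -1, -1, -1) [295.22, 612.58, 446.26, 289.19, 16.16, 0.14, -0.06, 1.52]
3.924 (-1, -1, -1, -1) [295.22, 612.58, 446.26, 289.19, 16.16, 0.14, -0.06, 1.52]
732819, 0.046993996433607244]], [[-1.5839799290677894, 0.2971191338129223, 1.3629798263467614, 2.3514419514448854, -0.6990540619016701, 0.109590686501728, -1.0506842445484057], [522.7669767772037, 128.0941781466959, 342.4591755739462], [2.9804102233566905, -0.6512809755628545, 0.22894629407422173]]]
```

drive_tool --motion '[20,-20,-5,0.07,-0.02,-0.1,20,-20,-5,0.07,-0.02,-0.1,20,-20,-5,0.07,-0.02,-0.1]'

```text
time_s: 5.1
tool_pos: [545.3, 201.6, 382.2]
eef_rot: [2.996, -0.546, 0.578]
contact_force: [0.3, -0.4, -0.9]
width: -0.2
```

```bash
python3 kin.py; tail -c 300 data.json
```

```text
5.172 (-1, -1, -1, -1) [298.91, 611.48, 449.08, 290.22, 15.16, 0.2, -0.05, -4.76]
5.172 (-1, -1, -1, -1) [298.91, 611.48, 449.08, 290.22, 15.16, 0.2, -0.05, 1.52]
5.172 (-1, -1, -1, -1) [298.91, 611.48, 449.08, 290.22, 15.16, 0.2, -0.05, 1.52]
5.172 (-1, -1, -1, -1) [298.91, 611.48, 449.08, 290.22, 15.16, 0.2, -0.05, 1.52]
5.172 (-1, -1, -1, -1) [298.91, 611.48, 449.08, 290.22, 15.16, 0.2, -0.05, 1.52]
5.172 (-1, -1, -1, -1) [298.91, 611.48, 449.08, 290.22, 15.16, 0.2, -0.05, 1.52]
5628545, 0.22894629407422173]], [[-1.5150743387427326, 0.232726160941081, 1.2483312428557454, 2.1742068985346528, -0.5776134312270091, 0.37298856228340344, -0.8867602052363629], [545.3031222906841, 201.58372322516996, 382.1763868807723], [2.9955919208448245, -0.545657708605392, 0.5780025613145228]]]
```

```bash
cat > kin2.py <<'E'
from kin import *
sg=(-1,)*4
f=lambda x:err(np.r_[x,0,np.pi/2],sg)
r=least_squares(f,[300,610,450,290,15,0],loss='soft_l1'); PRM=np.r_[r.x,0,np.pi/2]
lo=np.array([-2.69,-.47,-1.27,.19,-1.53,.08,-3.09]);hi=np.array([2.69,2.24,1.36,2.51,4.68,2.07,3.09])
def F(q): return fk(q,sg,PRM)
def jac(q):
    p,R=F(q);J=np.zeros((6,7))
    for i in range(7):
        d=np.array(q,float);d[i]+=1e-5;P,Q=F(d);J[:3,i]=(P-p)/1e-5;J[3:,i]=Ro.from_matrix(Q@R.T).as_rotvec()/1e-5
    return J
def ik(p,R,seed,reg=.0,m=.08,ref=None):
    def e(q):
        P,Q=F(q); o=np.r_[(P-p)/100,Ro.from_matrix(Q.T@R).as_rotvec()*3]
        return np.r_[o,reg*(q-ref)] if reg else o
    s=np.clip(seed,lo+m+.01,hi-m-.01)
    return least_squares(e,s,bounds=(lo+m,hi-m))
E
python3 - <<'E'
from kin2 import *
print(PRM.round(1)); print((f(r.x).reshape(-1,6)*[5,5,5,.02,.02,.02]).round(3))
import h
th=-.2;o=np.array([563,20,0])
rng=np.random.default_rng(0)
for dn in [35,45,55]:
  Rt=h.frame(th,np.radians(dn)); z=Rt[:,2]
  W={'view':o+h.Rc(th)@(h.S*100+h.N*165),'lip0':o+h.Rc(th)@(h.S*64+h.N*12)-z*25,'lip1':o+h.Rc(th)@(h.S*200+h.N*12)-z*25,'dish0':o+h.Rc(th)@np.array([-160,35,16])-z*25,'dish1':o+h.Rc(th)@np.array([60,35,16])-z*25}
  for k,p in W.items():
    sol=[]
    for i in range(25):
        s=ik(p,Rt,rng.uniform(lo,hi))
        if s.cost<1e-6: sol.append(s.x)
    sol.sort(key=lambda q:-np.min(np.minimum(q-lo,hi-q)))
    print(dn,k,p.round(),len(sol),[ (x.round(2).tolist()) for x in sol[:3]])
E
```

```text
[349.6 563.7 465.8 287.1  10.2 -11.2   0.    1.6]
[[-44.311  -0.164   3.16    0.      0.      0.   ]
 [ -2.819  -5.971  -3.534  -0.     -0.      0.   ]
 [  2.179   6.722  -0.134  -0.      0.     -0.   ]
 [ -0.262  14.676   0.35   -0.     -0.     -0.   ]]
35 view [487.  35. 177.] 0 []
35 lip0 [569.  19.  74.] 0 []
35 lip1 [646.   3. 185.] 15 [[-0.58, 0.67, 0.57, 2.35, 3.06, 0.69, 1.17], [-0.77, 0.77, 0.81, 2.35, 3.24, 0.69, 0.88], [-0.48, 0.64, 0.44, 2.35, 2.98, 0.7, 1.3]]
35 dish0 [393.  90.  30.] 0 []
35 dish1 [609.  46.  30.] 19 [[-1.03, 1.34, 0.92, 2.35, 3.17, 0.92, 0.36], [-0.91, 1.21, 0.76, 2.35, 3.05, 0.92, 0.63], [-0.9, 1.2, 0.75, 2.35, 3.05, 0.93, 0.65]]
45 view [487.  35. 177.] 0 []
45 lip0 [572.  18.  77.] 10 [[-0.67, 0.88, 0.62, 2.43, 3.2, 0.75, 0.9], [-0.46, 0.79, 0.36, 2.43, 3.01, 0.76, 1.21], [-0.41, 0.78, 0.31, 2.43, 2.98, 0.77, 1.26]]
45 lip1 [649.   3. 188.] 15 [[-0.36, 0.54, 0.32, 2.27, 2.95, 0.41, 1.43], [-0.34, 0.54, 0.3, 2.27, 2.93, 0.41, 1.46], [-0.67, 0.64, 0.71, 2.27, 3.41, 0.42, 0.86]]
45 dish0 [396.  90.  34.] 0 []
45 dish1 [611.  46.  34.] 13 [[-0.7, 0.98, 0.59, 2.31, 3.14, 0.71, 0.86], [-0.81, 1.06, 0.73, 2.31, 3.27, 0.72, 0.65], [-0.57, 0.92, 0.43, 2.31, 3.01, 0.72, 1.08]]
55 view [487.  35. 177.] 0 []
55 lip0 [575.  18.  80.] 7 [[-0.14, 0.68, 0.03, 2.35, 2.79, 0.49, 1.61], [-0.12, 0.68, 0.0, 2.35, 2.77, 0.5, 1.64], [-0.08, 0.68, -0.04, 2.35, 2.73, 0.51, 1.69]]
55 lip1 [652.   2. 191.] 14 [[0.42, 0.57, -0.6, 2.19, 1.94, 0.46, 2.68], [0.64, 0.69, -0.91, 2.19, 1.89, 0.66, 2.81], [-0.78, 0.7, 0.91, 2.18, 4.29, 0.36, -0.03]]
55 dish0 [399.  89.  36.] 0 []
55 dish1 [615.  45.  36.] 11 [[-0.56, 0.86, 0.47, 2.24, 3.27, 0.45, 0.91], [-0.69, 0.92, 0.63, 2.24, 3.49, 0.49, 0.61], [-0.71, 0.94, 0.66, 2.24, 3.52, 0.5, 0.56]]
```

```bash
cat > kin3.py <<'E'
import numpy as np, json, os
from scipy.spatial.transform import Rotation as Ro
from scipy.optimize import least_squares
Rz=lambda a:Ro.from_euler('z',a).as_matrix()
Ry=lambda a:Ro.from_euler('y',a).as_matrix()
lo=np.array([-2.69,-.47,-1.27,.19,-1.53,.08,-3.09]);hi=np.array([2.69,2.24,1.36,2.51,4.68,2.07,3.09])
def chain(q):
    R1=Rz(-q[0]);R2=R1@Ry(q[1]);R3=R2@Rz(-q[2]);R4=R3@Ry(q[3]);R5=R4@Rz(-q[4]);R6=R5@Ry(q[5]);R7=R6@Rz(-q[6]+np.pi/2)
    return R1,R2,R3,R4,R5,R6,R7
# columns: h z | R1 x,y | R3 x,y,z | R4 x | R5 x,y,z | R6 x,y | R7 z
nom=np.array([340,0,0, 0,0,560, 0, 0,0,460, 0,0, 287.])
def A(q):
    R=chain(q); e=np.eye(3)
    return np.stack([e[:,2],R[0][:,0],R[0][:,1],R[2][:,0],R[2][:,1],R[2][:,2],R[3][:,0],R[4][:,0],R[4][:,1],R[4][:,2],R[5][:,0],R[5][:,1],R[6][:,2]],1)
D=[([-1.44245391,0.59213906,0.04832249,1.60984888,-0.03331469,0.942737,-0.0337118],[159.35,706.46,255.12],[-3.139,0,2.91979]),]+json.load(open('data.json'))
M=np.vstack([A(q) for q,_,_ in D]); y=np.hstack([p for _,p,_ in D])
sc=np.array([100,40,60,40,40,100,60,15,15,100,40,20,60.])
lam=2.
x=nom+sc*np.linalg.lstsq(np.vstack([M*sc,lam*np.eye(13)]),np.r_[y-M@nom,np.zeros(13)],rcond=None)[0]
def F(q): return A(q)@x, chain(q)[-1]
def jac(q):
    p,R=F(q);J=np.zeros((6,7))
    for i in range(7):
        d=np.array(q,float);d[i]+=1e-5;P,Q=F(d);J[:3,i]=(P-p)/1e-5;J[3:,i]=Ro.from_matrix(Q@R.T).as_rotvec()/1e-5
    return J
def ik(p,R,seed,ref=None,reg=0,m=.06):
    def e(q):
        P,Q=F(q); o=np.r_[(P-p)/100,Ro.from_matrix(Q.T@R).as_rotvec()*3]
        return np.r_[o,reg*(q-ref)] if reg else o
    return least_squares(e,np.clip(seed,lo+m+.01,hi-m-.01),bounds=(lo+m,hi-m))
def log():
    from station import telemetry
    s=telemetry.get_state(); D1=json.load(open('data.json')); D1.append((s['qpos'].tolist(),s['tool_pos'].tolist(),s['eef_rot'].tolist())); json.dump(D1,open('data.json','w'))
E
python3 - <<'E'
from kin3 import *
print(x.round(1)); print((M@x-y).reshape(-1,3).round(1))
q0=np.array(D[-1][0]); q1=np.array([-.4,.7,.3,2.3,3.0,.6,1.2])
for t in np.linspace(0,1,9):
    p,R=F(q0+(q1-q0)*t); print(p.round(),R[:,2].round(2),R[:,0].round(2))
E
```

```text
[ 3.047e+02  5.400e+00 -1.700e+01  7.300e+00 -2.630e+01  6.049e+02
 -4.000e+00  5.000e-01 -6.000e-01  4.616e+02  6.000e-01 -1.100e+00
  2.788e+02]
[[-0.1 -0.   0.1]
 [-0.1  0.1  0.1]
 [ 0.  -0.1 -0. ]
 [ 0.2  0.1 -0.1]]
[545. 202. 382.] [ 0.51  0.16 -0.85] [0.72 0.47 0.52]
[540. 138. 341.] [ 0.45 -0.07 -0.89] [0.38 0.92 0.11]
[545.  71. 318.] [ 0.41 -0.3  -0.86] [-0.12  0.92 -0.38]
[562.  12. 308.] [ 0.42 -0.48 -0.77] [-0.6   0.48 -0.64]
[592. -29. 300.] [ 0.48 -0.58 -0.66] [-0.85 -0.14 -0.5 ]
[628. -48. 282.] [ 0.57 -0.58 -0.58] [-0.75 -0.66 -0.07]
[662. -45. 246.] [ 0.67 -0.49 -0.56] [-0.31 -0.86  0.4 ]
[680. -22. 192.] [ 0.73 -0.33 -0.6 ] [ 0.26 -0.69  0.68]
[673.  15. 128.] [ 0.71 -0.1  -0.69] [ 0.66 -0.23  0.71]
```

```bash
cat > survey.py <<'E'
from kin3 import *
import h
th=-.2;o=np.array([563,20,0.])
def pose(cx,cy,cz,dn,flip=False):
    R=h.frame(th,np.radians(dn)); 
    p=o+h.Rc(th)@np.array([cx,cy,cz])-R[:,2]*25
    if flip: R=R@np.diag([-1,-1,1])
    return p,R
def sf(s,f,y=0): v=h.S*s+h.N*f; return v[0],y,v[2]
def path(dnl,dn0,dn1,flip):
    W=[(*sf(90,140),dnl),(*sf(64,60),dnl),(*sf(64,12),dnl),(*sf(200,12),dnl),(*sf(190,12),dnl),(*sf(185,100),dnl),(-100,10,180,dnl),(-150,35,100,dn0),(-150,35,16,dn0),(60,35,16,dn1)]
    P=[]
    for a,b in zip(W[:-1],W[1:]):
        for t in np.linspace(0,1,6)[:-1]: P.append(pose(*(np.array(a)+(np.array(b)-np.array(a))*t),flip))
    P.append(pose(*W[-1],flip)); return P
if __name__=="__main__":
    rng=np.random.default_rng(1)
    for flip in [False,True]:
     for dnl,dn0,dn1 in [(45,75,50),(55,75,55),(55,80,60),(65,90,65)]:
      P=path(dnl,dn0,dn1,flip); res=[]
      for i in range(14):
        s=ik(*P[13],rng.uniform(lo,hi))
        if s.cost>1e-6: continue
        mm=9;ok=True;Q=[None]*len(P);Q[13]=s.x
        for idx in [range(12,-1,-1),range(14,len(P))]:
            q=s.x
            for k in idx:
                r=ik(*P[k],q,ref=q,reg=.003,m=.02)
                if np.linalg.norm(r.fun[:6])>.03 or abs(r.x-q).max()>.8: ok=False;bad=k;break
                q=r.x;Q[k]=q
            if not ok:break
        if ok: res.append((min(np.min(np.minimum(q-lo,hi-q)) for q in Q),Q))
        else: res.append((-bad,s.x))
      res.sort(key=lambda t:-t[0])
      print(flip,dnl,dn0,dn1,[round(r[0],2) for r in res])
      if res and res[0][0]>0:
        for k in [0,10,20,40,len(P)-1]: print('   ',res[0][1][k].round(2))
E
python3 survey.py
```

```text
False 45 75 50 [-7, -7, -7, -7, -7, -7, -7, -10]
False 55 75 55 [-2, -2, -2, -2, -2, -2, -5, -5]
False 55 80 60 [-2, -5, -5, -5]
False 65 90 65 [-15, -15, -15]
True 45 75 50 [-7, -7, -7, -7, -7]
True 55 75 55 [-2, -2, -2, -2, -2, -2, -2, -2, -5, -5, -5]
True 55 80 60 [-2, -2, -2, -2, -2, -2, -2, -2, -5, -5, -5, -5, -5]
True 65 90 65 [np.float64(0.02), np.float64(0.02), np.float64(0.02), np.float64(0.02), np.float64(0.02), -15, -15]
    [ 0.14  0.4  -0.51  2.45  1.72  0.4  -0.58]
    [ 0.2   0.68 -0.51  2.3   2.    0.5  -0.72]
    [ 0.19  0.52 -0.42  2.11  1.26  0.37  0.07]
    [ 0.1   0.71 -0.53  2.38  1.21  0.36 -0.14]
    [ 0.18  0.81 -0.55  2.21  1.99  0.58 -0.7 ]
```

```bash
cat > survey2.py <<'E'
from survey import *
def path(dnl,dn0,dn1,flip,mid=80):
    d=180
    W=[(-60,0,220,mid),(-35,0,60,mid),(-30,0,44,mid),(*sf(45,12),dnl),(*sf(60,12),dnl),(*sf(190,12),dnl),(*sf(175,15),dnl),(*sf(150,60),dnl),(-60,10,160,mid),(-150,35,100,dn0),(-150,35,16,dn0),(-70,35,16,(dn0+dn1)/2),(50,35,16,dn1)]
    P=[]
    for a,b in zip(W[:-1],W[1:]):
        for t in np.linspace(0,1,6)[:-1]: P.append(pose(*(np.array(a)+(np.array(b)-np.array(a))*t),flip))
    P.append(pose(*W[-1],flip)); return P
def run(P,k0,s,reg=.003):
    Q=[None]*len(P);Q[k0]=s
    for idx in [range(k0-1,-1,-1),range(k0+1,len(P))]:
        q=s
        for k in idx:
            r=ik(*P[k],q,ref=q,reg=reg,m=.02)
            if np.linalg.norm(r.fun[:6])>.03 or abs(r.x-q).max()>.8: return k,Q
            q=r.x;Q[k]=q
    return None,Q
if __name__=="__main__":
    rng=np.random.default_rng(1)
    for flip in [True,False]:
     for dnl,dn0,dn1 in [(50,80,60),(60,85,60),(65,90,65)]:
      P=path(dnl,dn0,dn1,flip); res=[]
      for i in range(16):
        s=ik(*P[15],rng.uniform(lo,hi))
        if s.cost>1e-6: continue
        bad,Q=run(P,15,s.x)
        if bad is None: res.append((min(np.min(np.minimum(q-lo,hi-q)) for q in Q),Q))
        else: res.append((-bad,s.x))
      res.sort(key=lambda t:-t[0])
      print(flip,dnl,dn0,dn1,[round(float(r[0]),2) for r in res])
      if res and res[0][0]>0:
        for k in range(0,len(P),5): print('   ',res[0][1][k].round(2))
E
python3 survey2.py
```

```text
True 50 80 60 [0.02, 0.02, 0.02, 0.02, 0.02, 0.02, 0.02, 0.02, 0.02, 0.02, 0.02, 0.02]
    [ 0.74  0.54 -1.25  2.2   0.9   0.82  0.29]
    [ 0.6   0.88 -1.1   2.25  1.43  0.84 -0.12]
    [ 0.58  0.91 -1.07  2.25  1.47  0.84 -0.14]
    [ 0.47  1.02 -0.99  2.45  2.26  1.23 -0.82]
    [ 0.49  0.99 -1.01  2.43  2.24  1.19 -0.79]
    [ 0.59  0.76 -1.07  2.26  1.99  0.91 -0.51]
    [ 0.58  0.78 -1.07  2.29  2.02  0.94 -0.55]
    [ 0.57  0.75 -1.11  2.39  2.01  0.99 -0.64]
    [ 0.68  0.7  -1.25  2.25  1.14  0.86  0.05]
    [ 0.49  0.73 -1.18  2.44  1.38  0.8  -0.39]
    [ 0.4   0.94 -1.07  2.47  1.68  0.88 -0.63]
    [ 0.41  0.96 -1.02  2.41  1.87  0.96 -0.67]
    [ 0.44  1.   -0.96  2.27  2.05  0.99 -0.62]
True 60 85 60 [0.09, 0.08, 0.02, 0.02, 0.02, 0.02, 0.02, -4.0, -4.0, -4.0, -10.0, -11.0, -11.0, -11.0]
    [ 0.68  0.47 -1.14  2.2   0.82  0.75  0.37]
    [ 0.41  0.72 -0.79  2.26  1.34  0.57 -0.08]
    [ 0.4   0.75 -0.77  2.25  1.4   0.57 -0.12]
    [ 0.38  0.83 -0.79  2.37  2.11  0.82 -0.78]
    [ 0.38  0.8  -0.78  2.35  2.08  0.78 -0.74]
    [ 0.4   0.59 -0.74  2.16  1.63  0.55 -0.26
[... 546 characters left out ...]
    [ 0.28  0.74 -0.62  2.32  2.02  0.61 -0.72]
    [ 0.27  0.71 -0.61  2.3   1.97  0.57 -0.67]
    [ 0.31  0.55 -0.6   2.11  1.33  0.46  0.02]
    [ 0.3   0.56 -0.58  2.14  1.4   0.45 -0.06]
    [ 0.28  0.5  -0.59  2.24  1.48  0.44 -0.2 ]
    [ 0.44  0.49 -0.85  2.25  0.91  0.58  0.27]
    [ 0.33  0.59 -0.83  2.34  0.89  0.56  0.15]
    [ 0.16  0.73 -0.62  2.37  1.25  0.42 -0.18]
    [ 0.16  0.75 -0.59  2.35  1.71  0.49 -0.57]
    [ 0.22  0.82 -0.6   2.23  1.99  0.62 -0.69]
False 50 80 60 [-3.0, -3.0, -3.0, -3.0, -3.0]
False 60 85 60 [-3.0, -3.0, -3.0, -3.0, -3.0, -3.0, -4.0, -4.0, -10.0, -11.0, -11.0, -11.0]
False 65 90 65 [-3.0, -3.0, -3.0, -3.0, -3.0, -4.0, -4.0, -4.0, -4.0, -4.0, -12.0]
```

```bash
cat > sim.py <<'E'
from kin3 import *
r1=[-38,-11,-4.5,-0.036,0.026,0.124,-38,-8,-5.7,-0.037,0.024,0.124,-38,-5,-6.7,-0.039,0.022,0.123,-37.5,-2.5,-7.4,-0.041,0.021,0.123,-37,0,-8,-0.043,0.019,0.123,-36,3,-8,-0.045,0.018,0.122,-35,5.5,-8,-0.047,0.017,0.122,-34,8,-8,-0.049,0.016,0.121,-33,10,-7.5,-0.051,0.016,0.12,-32,12,-7,-0.053,0.015,0.119,-31,14,-6.5,-0.055,0.015,0.118,-30,16,-6,-0.057,0.014,0.117]
r2=[-28,17.5,-5,-0.059,0.014,0.116,-27,19,-4.5,-0.061,0.015,0.115,-26,20,-3.5,-0.063,0.015,0.114,-24.5,21.5,-2.5,-0.065,0.016,0.113,-23,22.5,-1.5,-0.067,0.016,0.112,-22,23.5,-1,-0.069,0.017,0.11,-20.5,24.5,0,-0.071,0.018,0.109,-19,25,1,-0.072,0.019,0.108,-17.5,26,1.5,-0.074,0.021,0.107,-16,26.5,2.5,-0.075,0.022,0.106,-14.5,27,3,-0.076,0.024,0.104,-12.5,27,3.5,-0.077,0.026,0.103]
def sim(q,rows,w=np.ones(7),sub=4,lam=.02,post=None,kp=0,vb=False):
    q=np.array(q,float); p,R=F(q)
    for row in np.array(rows).reshape(-1,6):
        p=p+R@row[:3]; R=R@Ro.from_rotvec(row[3:]).as_matrix()
        for _ in range(sub):
            P,Q=F(q); e=np.r_[(p-P)/300,Ro.from_matrix(R@Q.T).as_rotvec()]
            J=jac(q); J[:3]/=300; W=np.diag(1/w)
            act=np.ones(7)
            for it in range(4):
                Ja=J*act; G=W@Ja.T@np.linalg.inv(Ja@W@Ja.T+lam**2*np.eye(6))
                dq=G@e
                if post is not None: dq=dq+(np.eye(7)-G@Ja)@(kp*(post-q))*act
                dq=np.clip(dq,-.3,.3)
                bad=((q+dq<lo-1e-6)|(q+dq>hi+1e-6))&(act>0)
                if not bad.any(): break
                act[bad]=0; q=np.where(bad,np.clip(q+dq,lo,hi),q)
            q=np.clip(q+dq*act,lo,hi)
        if vb: print(q.round(2),np.linalg.norm(e[:3])*300)
        P,Q=F(q)
        if np.linalg.norm(e)>.15: p,R=P,Q
    return q
if __name__=="__main__":
    q0=D[0][0]
    print('obs',np.round(D[1][0],2))
    print('minnorm',sim(q0,r1).round(2),sim(q0,r1+r2).round(2))
    print('hold start',sim(q0,r1+r2,post=np.array(q0),kp=.3).round(2))
    mid=(lo+hi)/2
    print('mid',sim(q0,r1+r2,post=mid,kp=.1).round(2))
    print('zero',sim(q0,r1+r2,post=np.zeros(7),kp=.1).round(2))
    # later moves
    a=[0,-25,-15,0.07,-0.02,-0.1]*3; b=[20,-20,-5,0.07,-0.02,-0.1]*3
    print('obs',np.round(D[2][0],2),'sim',sim(D[1][0],a).round(2)); print('obs',np.round(D[3][0],2),'sim',sim(D[2][0],b).round(2))
E
python3 sim.py
```

```text
obs [-1.49  0.4   1.36  2.38 -1.53  0.08 -0.36]
minnorm [-0.84  0.29  0.12  2.19 -0.7   0.2  -0.23] [-1.44  0.5   1.33  2.51 -1.53  0.08 -0.5 ]
hold start [-1.44  0.49  1.33  2.51 -1.53  0.08 -0.48]
mid [ 0.78  0.5  -1.27  2.34  1.5   0.74 -3.09]
zero [-1.44  0.5   1.33  2.51 -1.53  0.08 -0.5 ]
obs [-1.58  0.3   1.36  2.35 -0.7   0.11 -1.05] sim [-1.71  0.17  1.36  2.33  0.03  0.18 -1.65]
obs [-1.52  0.23  1.25  2.17 -0.58  0.37 -0.89] sim [-1.52  0.23  1.25  2.18 -0.58  0.37 -0.89]
```

```bash
cat > search.py <<'E'
from sim import *
import h
def prow(pA,RA,pB,RB,maxt=45,maxr=np.radians(9)):
    rv=Ro.from_matrix(RA.T@RB).as_rotvec(); n=int(np.ceil(max(np.linalg.norm(pB-pA)/maxt,np.linalg.norm(rv)/maxr,1)))
    P=[(pA+(pB-pA)*t,RA@Ro.from_rotvec(rv*t).as_matrix()) for t in np.linspace(0,1,n+1)]
    return h.rows(P)
def jrows(qa,qb,n=24):
    return h.rows([F(qa+(qb-qa)*t) for t in np.linspace(0,1,n+1)])
if __name__=="__main__":
    q0=np.array(D[-1][0]); g=np.array([.54,.5,-.95,2.2,.95,.68,.25]); st=np.array(D[0][0])
    pg,Rg=F(g); print(pg.round(),Rg.round(2))
    print('joint path',sim(q0,jrows(q0,g),sub=2).round(2))
    s=sim(q0,jrows(q0,st,16),sub=2); print('back to start',s.round(2)); e=sim(s,jrows(s,g),sub=2); print('->goal',e.round(2))
    rng=np.random.default_rng(0); best=[]
    for i in range(150):
        m=rng.uniform([-1.8,.2,-1.2,1.4,-1.,.3,-1.5],[1.2,1.0,1.3,2.3,2.5,1.5,1.5]); pm,Rm=F(m)
        if pm[2]<260 or np.hypot(*pm[:2])>680 or pm[2]>550 or Rm[2,2]>-.4: continue
        try:
            r=prow(*F(q0),pm,Rm); a=sim(q0,r,sub=2); r2=prow(*F(a),pg,Rg); b=sim(a,r2,sub=2)
        except Exception: continue
        P,Q=F(b)
        if np.linalg.norm(P-pg)>20: continue
        best.append((np.linalg.norm(b-g),m,b,len(r)+len(r2)))
    best.sort(key=lambda t:t[0])
    for x_ in best[:6]: print(round(x_[0],2),x_[3],x_[1].round(2),x_[2].round(2))
E
time python3 search.py
```

```text
[528.  20. 211.] [[-0.95  0.24  0.2 ]
 [ 0.22  0.97 -0.08]
 [-0.22 -0.03 -0.98]]
joint path [-0.39  0.36  0.26  2.23  0.04  0.37  1.14]
back to start [-1.63  0.62  0.35  1.62 -0.25  0.95  0.15]
->goal [-0.49  0.38  0.38  2.23 -0.09  0.37  1.28]
1.77 18 [ 0.33  0.38 -0.84  2.07  1.34  0.82 -1.09] [-0.29  0.35  0.13  2.23  0.18  0.38  1.  ]
1.85 23 [-0.87  0.59  1.02  2.24  0.25  0.99 -0.53] [-0.32  0.36  0.18  2.23  0.13  0.37  1.05]
1.94 24 [-0.57  0.92  0.95  1.88  0.32  1.16  0.63] [-0.36  0.36  0.22  2.23  0.08  0.37  1.1 ]
1.96 27 [-1.78  0.82  1.25  1.93  0.12  0.53  0.52] [-0.37  0.36  0.23  2.23  0.07  0.37  1.11]
1.99 27 [-1.03  0.32  0.58  2.16  1.37  0.74  0.23] [-0.38  0.36  0.25  2.23  0.06  0.37  1.13]
2.0 21 [-1.52  0.39  0.81  2.16  0.36  1.28 -0.67] [-0.38  0.36  0.25  2.23  0.05  0.37  1.13]
real	0m13.239s
user	0m12.156s
sys	0m0.183s
```

```bash
cat > search2.py <<'E'
from search import *
from survey2 import path
import sys
def follow(q,P,sub=3):
    Q=[q];mar=9;er=0
    for k in range(len(P)-1):
        rr=prow(*P[k],*P[k+1],maxt=45)
        p,R=P[k]
        # correct from actual
        q=sim(q,prow(*F(q),*P[k+1]),sub=sub); Q.append(q)
        mar=min(mar,np.min(np.minimum(q-lo,hi-q))); pe,Re=F(q); er=max(er,np.linalg.norm(pe-P[k+1][0]))
        if er>60: break
    return mar,er,Q
if __name__=="__main__":
    q0=np.array(D[-1][0]); rng=np.random.default_rng(int(sys.argv[1])); best=[]
    for i in range(60):
        P=path(60,85,60,True)[::1]; 
        m=rng.uniform([-.8,.2,-1.2,1.8,-.5,.3,-1.5],[1.2,.9,.8,2.3,2.5,1.2,1.5]); pm,Rm=F(m)
        if pm[2]<270 or not 380<np.hypot(*pm[:2])<600 or pm[2]>500 or Rm[2,2]>-.5 or abs(pm[1])>180: continue
        try:
            r=prow(*F(q0),pm,Rm); a=sim(q0,r,sub=2)
            if np.linalg.norm(F(a)[0]-pm)>20: continue
            r2=prow(*F(a),*P[0]); b=sim(a,r2,sub=2)
            if np.linalg.norm(F(b)[0]-P[0][0])>20: continue
            mar,er,Q=follow(b,P[::5]+[P[-1]],2)
        except np.linalg.LinAlgError: continue
        best.append((er-100*min(mar,.15),mar,er,m,a,b,len(r)+len(r2),Q))
    best.sort(key=lambda t:t[0])
    for t in best[:4]:
        print(round(t[1],2),round(t[2],1),t[6],'m',t[3].round(2).tolist(),'a',t[4].round(2),'b',t[5].round(2))
    for q in best[0][7]: print('  ',q.round(2))
E
for s in 1 2 3; do python3 search2.py $s & done; wait
```

```text
this script no longer has the robot
0.0 42.9 18 m [0.13, 0.26, 0.06, 2.11, -0.4, 1.03, 0.86] a [-0.41  0.34  0.76  2.12 -0.58  1.13  1.11] b [-0.68  0.32  0.6   2.24 -0.27  0.48  1.49]
0.0 42.9 23 m [1.08, 0.22, -0.96, 1.98, -0.22, 0.84, -0.72] a [-0.67  0.24  1.13  2.03 -0.72  1.03 -0.17] b [-0.65  0.31  0.57  2.24 -0.24  0.48  1.46]
   [-0.68  0.32  0.6   2.24 -0.27  0.48  1.49]
   [-0.33  0.61  0.21  2.28 -0.53  0.12  1.73]
   [-0.3   0.64  0.18  2.27 -0.54  0.09  1.74]
   [-0.58  0.7   0.52  2.26 -1.53  0.08  2.69]
   [-0.53  0.66  0.45  2.23 -1.53  0.08  2.67]
   [-0.5   0.54  0.49  2.17 -1.53  0.08  2.74]
   [-0.51  0.55  0.49  2.18 -1.53  0.08  2.74]
   [-0.61  0.5   0.56  2.27 -1.53  0.08  2.72]
   [-0.94  0.62  1.04  2.3  -1.03  0.56  2.24]
   [-0.95  0.64  0.87  2.43 -1.22  0.47  2.32]
   [-0.55  0.61  0.31  2.44 -1.53  0.08  2.58]
   [-0.56  0.69  0.35  2.32 -1.53  0.08  2.58]
   [-0.57  0.77  0.45  2.14 -1.53  0.08  2.59]
   [-0.57  0.77  0.45  2.14 -1.53  0.08  2.59]
0.0 42.9 17 m [-0.59, 0.2, 0.61, 2.14, 0.12, 0.53, -0.1] a [-0.86  0.27  0.97  2.14 -0.14  0.53  0.16] b 
[... 300 characters left out ...]
-0.59  0.3   0.49  2.24 -0.18  0.48  1.4 ]
   [-0.49  0.28  0.37  2.24 -0.09  0.47  1.3 ]
   [-0.29  0.6   0.16  2.28 -0.24  0.11  1.44]
   [-0.29  0.64  0.16  2.27 -0.43  0.08  1.63]
   [-0.57  0.67  0.48  2.23 -1.53  0.08  2.44]
   [-0.54  0.66  0.46  2.23 -1.53  0.08  2.66]
   [-0.5   0.54  0.49  2.17 -1.53  0.08  2.74]
   [-0.51  0.55  0.49  2.18 -1.53  0.08  2.74]
   [-0.61  0.5   0.56  2.27 -1.53  0.08  2.72]
   [-0.94  0.62  1.04  2.3  -1.03  0.56  2.24]
   [-0.95  0.64  0.87  2.43 -1.22  0.47  2.32]
   [-0.55  0.61  0.31  2.44 -1.53  0.08  2.58]
   [-0.56  0.69  0.35  2.32 -1.53  0.08  2.58]
   [-0.57  0.77  0.45  2.14 -1.53  0.08  2.59]
   [-0.57  0.77  0.45  2.14 -1.53  0.08  2.59]
```

```bash
cat > s3.py <<'E'
from search2 import *
q0=np.array(D[-1][0])
import itertools
print('e12',F(q0)[0].round())
for J in itertools.product([1.2,1.5,2.0],[.4,.6,.8],[2.4,2.9],[.4,.6]):
    a5,a6,b5,b6=J
    q=q0.copy(); W=[np.array([-.5,.3,.3,2.2,a5,a6,1.1-a5]),np.array([-.4,.5,.2,2.25,b5,b6,1.1-b5])]
    ok=[]
    for w in W:
        q=sim(q,prow(*F(q),*F(w)),sub=2); ok.append(q)
    P=path(60,80,60,True,70); P=P[5::5]+[P[-1]]
    b=sim(q,prow(*F(q),*P[0]),sub=2)
    mar,er,Q=follow(b,P,2)
    print(J,ok[0].round(2),ok[1].round(2),'->',b.round(2),round(mar,2),round(er),len(Q))
E
python3 s3.py
```

```text
e12 [545. 202. 382.]
(1.2, 0.4, 2.4, 0.4) [-0.97  0.44  0.96  2.21  0.46  0.15  0.6 ] [-0.41  0.46  0.22  2.28  2.1   0.28 -1.01] -> [-0.16  0.6  -0.07  2.39  2.33  0.24 -1.15] 0.01 34 13
(1.2, 0.4, 2.4, 0.6) [-0.97  0.44  0.96  2.21  0.46  0.15  0.6 ] [-0.5   0.44  0.33  2.31  2.25  0.34 -1.17] -> [-0.22  0.6   0.01  2.39  2.48  0.22 -1.31] 0.0 24 13
(1.2, 0.4, 2.9, 0.4) [-0.97  0.44  0.96  2.21  0.46  0.15  0.6 ] [-0.12  0.46 -0.15  2.31  2.49  0.4  -1.39] -> [-0.2   0.6  -0.02  2.39  2.43  0.22 -1.25] 0.0 30 13
(1.2, 0.4, 2.9, 0.6) [-0.97  0.44  0.96  2.21  0.46  0.15  0.6 ] [-0.12  0.42 -0.18  2.29  2.51  0.43 -1.41] -> [-0.2   0.6  -0.02  2.39  2.42  0.22 -1.25] 0.0 30 13
(1.2, 0.6, 2.4, 0.4) [-1.06  0.52  1.1   2.21  0.59  0.25  0.47] [-0.49  0.47  0.31  2.28  2.13  0.26 -1.07] -> [-0.18  0.6  -0.03  2.39  2.39  0.23 -1.21] 0.0 35 13
(1.2, 0.6, 2.4, 0.6) [-1.06  0.52  1.1   2.21  0.59  0.25  0.47] [-0.55  0.45  0.26  2.3   2.33  0.48 -1.26] -> [-0.24  0.6   0.04  2.39  2.54  0.21 -1.37] 0.0 18 13
(1.2, 0.6, 2.9, 0.4) [-1.06  0.52  1.1   2.21  0.59  0.25  0.47] [-0.17  0.46 -0.0
[... 4198 characters left out ...]
2  2.4   3.08  0.18 -1.92] 0.0 13 13
(2.0, 0.8, 2.4, 0.4) [-0.98  0.48  1.    2.21  2.17  0.46 -1.33] [-0.57  0.53  0.43  2.25  2.65  0.34 -1.58] -> [-0.31  0.61  0.14  2.39  2.81  0.19 -1.65] 0.0 13 13
(2.0, 0.8, 2.4, 0.6) [-0.98  0.48  1.    2.21  2.17  0.46 -1.33] [-0.65  0.56  0.54  2.26  2.63  0.5  -1.6 ] -> [-0.33  0.61  0.15  2.4   2.87  0.18 -1.7 ] 0.0 13 13
(2.0, 0.8, 2.9, 0.4) [-0.98  0.48  1.    2.21  2.17  0.46 -1.33] [-0.4   0.5   0.2   2.25  2.9   0.4  -1.8 ] -> [-0.34  0.61  0.18  2.4   2.94  0.18 -1.78] 0.0 13 13
(2.0, 0.8, 2.9, 0.6) [-0.98  0.48  1.    2.21  2.17  0.46 -1.33] [-0.46  0.51  0.29  2.25  2.96  0.59 -1.88] -> [-0.37  0.61  0.21  2.4   3.04  0.18 -1.88] 0.0 13 13
```

```bash
cat > go.py <<'E'
from search2 import *
import sys
from station import telemetry
log(); import importlib,kin3; importlib.reload(kin3)
q0=telemetry.get_state()['qpos']
def plan(w,q=q0):
    r=prow(*F(q),*F(np.array(w))) ; p,R=h.cur(); 
    r=prow(p,R,*F(np.array(w))); return r
def show(r,q=q0,each=4):
    print(len(r),'rows'); h.fmt(r)
    for k in range(0,len(r),each): 
        q=sim(q,r[k:k+each],sub=3); print('  ',q.round(2),F(q)[0].round())
    return q
E
python3 - <<'E'
from go import *
q=show(plan([-.5,.3,.3,2.2,2,.6,-.9])); 
r=prow(*F(q),*F(np.array([-.4,.5,.2,2.25,2.9,.6,-1.8]))); show(r,q)
E
```

```text
16 rows
[-0.1,17.1,1.7,-0.032,-0.050,-0.141, -2.4,16.8,2.3,-0.032,-0.050,-0.141, -4.6,16.2,3.0,-0.032,-0.050,-0.141, -6.7,15.3,3.8,-0.032,-0.050,-0.141, -8.6,14.1,4.7,-0.032,-0.050,-0.141, -10.2,12.6,5.6,-0.032,-0.050,-0.141, -11.6,10.9,6.5,-0.032,-0.050,-0.141, -12.6,8.9,7.4,-0.032,-0.050,-0.141, -13.4,6.8,8.4,-0.032,-0.050,-0.141, -13.7,4.6,9.2,-0.032,-0.050,-0.141, -13.7,2.4,10.0,-0.032,-0.050,-0.141, -13.4,0.1,10.7,-0.032,-0.050,-0.141]
[-12.7,-2.1,11.4,-0.032,-0.050,-0.141, -11.7,-4.2,11.9,-0.032,-0.050,-0.141, -10.3,-6.2,12.3,-0.032,-0.050,-0.141, -8.7,-7.9,12.5,-0.032,-0.050,-0.141]
   [-1.39  0.34  1.23  2.08 -0.27  0.49 -0.58] [581. 143. 385.]
   [-1.32  0.43  1.22  2.06  0.03  0.43 -0.27] [617.  84. 387.]
   [-1.27  0.55  1.27  2.12  0.34  0.18 -0.01] [653.  26. 389.]
   [-0.98  0.38  1.03  2.21  2.11  0.38 -1.25] [666. -99. 428.]
6 rows
[31.8,25.6,3.3,-0.082,0.032,-0.030, 30.9,26.2,6.4,-0.082,0.032,-0.030, 29.9,26.4,9.6,-0.082,0.032,-0.030, 28.7,26.4,12.6,-0.082,0.032,-0.030, 27.5,26.0,15.7,-0.082,0.032,-0.030, 26.2,25.4,18.6,-0.082,0.032,-0.030]
   [-0.58  0.42  0.45  2.27  2.7   0.52 -1.71] [699.  19. 320.]
   [-0.44  0.51  0.26  2.25  2.94  0.6  -1.85] [716.  79. 265.]
```

```bash
python3 - <<'E'
from go import *
for w in [[-.5,.3,.3,2.2,2,.6,-.9],[-.5,.1,.3,2.2,2,.6,-.9],[-.4,.3,.2,2.4,2.9,.6,-1.8],[-.4,.1,.2,2.4,2.9,.5,-1.8],[-.4,.05,.2,2.45,2.9,.3,-1.8],[-.4,.2,.2,2.45,2.9,.4,-1.8]]:
    p,R=F(np.array(w)); print(w,p.round(),(p+25*R[:,2]).round(),R[:,2].round(2))
q=q0
r1=plan([-.5,.1,.3,2.2,2,.6,-.9]); q=show(r1)
r=prow(*F(q),*F(np.array([-.4,.1,.2,2.4,2.9,.5,-1.8]))); q=show(r,q)
P=path(60,80,60,True,70); P=P[5::5]+[P[-1]]
q=show(prow(*F(q),*P[0]),q)
mar,er,Q=follow(q,P,2); print(mar,er)
for a in Q: print(a.round(2),F(a)[0].round())
E
```

```text
[-0.5, 0.3, 0.3, 2.2, 2, 0.6, -0.9] [688. -33. 392.] [708. -43. 380.] [ 0.79 -0.4  -0.47]
[-0.5, 0.1, 0.3, 2.2, 2, 0.6, -0.9] [663. -47. 506.] [684. -56. 497.] [ 0.86 -0.36 -0.36]
[-0.4, 0.3, 0.2, 2.4, 2.9, 0.6, -1.8] [635.  56. 330.] [656.  56. 318.] [ 0.87  0.02 -0.5 ]
[-0.4, 0.1, 0.2, 2.4, 2.9, 0.5, -1.8] [608.  52. 423.] [631.  54. 413.] [ 0.91  0.06 -0.42]
[-0.4, 0.05, 0.2, 2.45, 2.9, 0.3, -1.8] [551.  51. 377.] [571.  53. 363.] [ 0.8   0.08 -0.59]
[-0.4, 0.2, 0.2, 2.45, 2.9, 0.4, -1.8] [574.  51. 319.] [593.  52. 304.] [ 0.78  0.04 -0.63]
16 rows
[2.0,18.0,-5.3,-0.045,-0.045,-0.134, -0.6,18.3,-4.5,-0.045,-0.045,-0.134, -3.3,18.2,-3.6,-0.045,-0.045,-0.134, -5.8,17.7,-2.6,-0.045,-0.045,-0.134, -8.2,16.9,-1.5,-0.045,-0.045,-0.134, -10.5,15.6,-0.3,-0.045,-0.045,-0.134, -12.5,14.1,0.9,-0.045,-0.045,-0.134, -14.2,12.2,2.1,-0.045,-0.045,-0.134, -15.5,10.1,3.3,-0.045,-0.045,-0.134, -16.6,7.8,4.4,-0.045,-0.045,-0.134, -17.2,5.3,5.4,-0.045,-0.045,-0.134, -17.5,2.7,6.4,-0.045,-0.045,-0.134]
[-17.4,0.0,7.2,-0.045,-0.045,-0.134, -16.9,-2.6,8.0,-0.045,-0.045,-0.134, -16.0,-5.2,8.5,-0.045,-0.
[... 1055 characters left out ...]
 0.22 -2.24] [525.  28.  67.]
[-0.54  0.76  0.45  2.4   3.31  0.45 -2.21] [566.  19.  65.]
[-0.53  0.73  0.45  2.38  3.32  0.4  -2.21] [575.  18.  78.]
[-0.51  0.52  0.49  2.2   4.01  0.08 -2.81] [647.   4. 195.]
[-0.53  0.56  0.51  2.22  4.    0.12 -2.8 ] [637.   5. 174.]
[-0.67  0.54  0.65  2.32  3.94  0.19 -2.76] [587.  15. 179.]
[-0.67  0.42  0.53  2.44  4.24  0.08 -3.09] [494.  41. 176.]
[-0.61  0.5   0.33  2.51  4.13  0.08 -3.09] [419.  84. 114.]
[-0.71  0.74  0.48  2.5   4.    0.3  -2.99] [419.  85.  41.]
[-0.8   0.85  0.67  2.45  3.85  0.46 -2.87] [493.  70.  40.]
[-0.78  0.96  0.76  2.31  3.76  0.54 -2.82] [607.  47.  38.]
[-0.78  0.96  0.76  2.31  3.76  0.54 -2.82] [607.  47.  38.]
```

drive_tool --motion '[2,18,-5.5,-0.045,-0.045,-0.134,-0.5,18.5,-4.5,-0.045,-0.045,-0.134,-3.5,18,-3.5,-0.045,-0.045,-0.134,-6,17.5,-2.5,-0.045,-0.045,-0.134,-8,17,-1.5,-0.045,-0.045,-0.134,-10.5,15.5,-0.5,-0.045,-0.045,-0.134,-12.5,14,1,-0.045,-0.045,-0.134,-14,12,2,-0.045,-0.045,-0.134]'

```text
time_s: 6.1
tool_pos: [602.9, 76.2, 443.6]
eef_rot: [2.456, 0.262, 1.395]
contact_force: [-0.8, -0.1, 0.5]
width: -0.0
```

```bash
python3 - <<'E'
from go import *
print(kin3.x.round(1)); print(q0.round(2),h.cur()[0].round(),F(q0)[0].round())
q=show(plan([-.5,.1,.3,2.2,2,.6,-.9])); 
r=prow(*F(q),*F(np.array([-.4,.1,.2,2.4,2.9,.5,-1.8]))); q=show(r,q)
E
```

```text
[ 2.997e+02  2.400e+00 -1.950e+01  3.900e+00 -2.490e+01  6.150e+02
 -8.000e-01  2.000e-01 -2.000e-01  4.638e+02  5.000e-01 -4.000e-01
  2.805e+02]
[-1.51  0.32  1.35  2.07  0.35  0.46 -0.62] [603.  76. 444.] [603.  76. 444.]
8 rows
[-15.9,9.9,3.1,-0.046,-0.044,-0.134, -16.9,7.6,4.3,-0.046,-0.044,-0.134, -17.5,5.0,5.3,-0.046,-0.044,-0.134, -17.8,2.4,6.3,-0.046,-0.044,-0.134, -17.6,-0.3,7.1,-0.046,-0.044,-0.134, -17.0,-3.0,7.8,-0.046,-0.044,-0.134, -16.1,-5.6,8.4,-0.046,-0.044,-0.134, -14.8,-8.0,8.7,-0.046,-0.044,-0.134]
   [-1.47  0.31  1.36  2.13  1.09  0.34 -0.74] [631.  13. 475.]
   [-1.24  0.21  1.21  2.22  2.21  0.41 -1.16] [659. -50. 506.]
4 rows
[29.1,14.1,-13.4,-0.098,0.042,0.015, 29.9,14.8,-10.7,-0.098,0.042,0.015, 30.5,15.3,-7.9,-0.098,0.042,0.015, 31.0,15.5,-5.1,-0.098,0.042,0.015]
   [-0.84  0.12  0.7   2.41  3.05  0.49 -1.96] [604.  49. 424.]
```

Prediction matches reality; continue.

drive_tool --motion '[-16,10,3,-0.046,-0.044,-0.134,-17,7.5,4.5,-0.046,-0.044,-0.134,-17.5,5,5.5,-0.046,-0.044,-0.134,-18,2.5,6.5,-0.046,-0.044,-0.134,-17.5,-0.5,7,-0.046,-0.044,-0.134,-17,-3,8,-0.046,-0.044,-0.134,-16,-5.5,8.5,-0.046,-0.044,-0.134,-15,-8,8.5,-0.046,-0.044,-0.134,29,14,-13.5,-0.098,0.042,0.015,30,15,-10.5,-0.098,0.042,0.015,30.5,15.5,-8,-0.098,0.042,0.015,31,15.5,-5,-0.098,0.042,0.015]'

```text
time_s: 7.6
tool_pos: [603.4, 57.3, 424.7]
eef_rot: [2.418, 0.983, 2.384]
contact_force: [1.0, -0.2, 0.3]
width: 0.2
```

```bash
cat > s4.py <<'E'
from go import *
from survey import pose,sf
print(q0.round(2),h.cur()[0].round(),F(q0)[0].round())
print(kin3.x.round(1))
if __name__=="__main__":
    # to view/pre pose, tip at case (-45,0,150)
    for t in [(-45,0,150,60),(-35,0,120,65)]:
        print(t); q=show(prow(*h.cur(),*pose(*t,True)))
E
python3 s4.py
```

```text
[-0.87  0.12  0.7   2.41  2.98  0.5  -1.97] [603.  57. 425.] [603.  57. 425.]
[ 2.962e+02  5.000e-01 -2.090e+01  1.100e+00 -2.400e+01  6.220e+02
  6.000e-01 -2.000e-01 -1.000e-01  4.648e+02  5.000e-01 -2.000e-01
  2.828e+02]
(-45, 0, 150, 60)
7 rows
[34.2,-18.3,2.3,0.045,0.080,-0.032, 34.5,-17.0,5.8,0.045,0.080,-0.032, 34.4,-15.5,9.3,0.045,0.080,-0.032, 34.0,-13.9,12.8,0.045,0.080,-0.032, 33.2,-12.2,16.1,0.045,0.080,-0.032, 32.2,-10.4,19.2,0.045,0.080,-0.032, 30.8,-8.4,22.1,0.045,0.080,-0.032]
   [-0.77  0.29  0.63  2.47  3.11  0.33 -2.02] [548.  43. 280.]
   [-0.68  0.47  0.53  2.48  3.17  0.24 -2.06] [507.  32. 172.]
(-35, 0, 120, 65)
7 rows
[36.9,-19.9,5.5,0.047,0.093,-0.030, 36.7,-18.4,9.8,0.047,0.093,-0.030, 36.2,-16.8,14.0,0.047,0.093,-0.030, 35.2,-15.0,18.1,0.047,0.093,-0.030, 33.7,-13.0,21.9,0.047,0.093,-0.030, 31.9,-10.9,25.5,0.047,0.093,-0.030, 29.7,-8.7,28.8,0.047,0.093,-0.030]
   [-0.69  0.31  0.56  2.45  3.2   0.29 -2.11] [555.  41. 263.]
   [-0.56  0.52  0.42  2.43  3.29  0.17 -2.15] [518.  29. 143.]
```

drive_tool --motion '[34,-18.5,2.5,0.045,0.08,-0.032,34.5,-17,6,0.045,0.08,-0.032,34.5,-15.5,9.5,0.045,0.08,-0.032,34,-14,13,0.045,0.08,-0.032,33,-12,16,0.045,0.08,-0.032,32,-10.5,19,0.045,0.08,-0.032,31,-8.5,22,0.045,0.08,-0.032,0,0,0,0,0,0,0,0,0,0,0,0]'

```text
time_s: 8.72
tool_pos: [508.6, 30.1, 172.2]
eef_rot: [3.141, 0.528, 2.938]
contact_force: [0.5, -1.0, -0.1]
width: -0.2
```

```bash
cat > wl.py <<'E'
from h import *
def wcloud(n,save=True):
    p,R=cur(); c=camera_params("wrist"); pic,d=camera("wrist"); H=c['hand_eye']
    cv2.imwrite(f"pics/{n}.png",pic[:,:,::-1]); np.savez(f"pics/{n}.npz",p=pic,d=d,tp=p,R=R)
    v,u=np.mgrid[0:420,0:560]
    P=np.stack([(u-c['cx'])/c['fx']*d,(v-c['cy'])/c['fy']*d,d],-1)
    return pic,d,(P@H[:3,:3].T+H[:3,3])@R.T+p
def wproj(X,p,R):
    c=camera_params("wrist");H=c['hand_eye']; t=(np.asarray(X)-p)@R; q=(t-H[:3,3])@H[:3,:3]
    return np.stack([c['fx']*q[...,0]/q[...,2]+c['cx'],c['fy']*q[...,1]/q[...,2]+c['cy']],-1)
E
python3 - <<'E'
from wl import *
from kin3 import log
log()
pic,d,P=wcloud("w2")
print(telemetry.get_state()['qpos'].round(2),cur()[0])
for t in ["window","mark","dish","case"]:
    for s in silhouettes("wrist",t)[:2]:
        m=s['region']&(d>0); print(t,round(s['confidence'],2),s['extent'],np.percentile(P[m],[5,50,95],axis=0).round().tolist() if m.any() else '')
E
```

```text
[-0.67  0.47  0.53  2.48  3.16  0.24 -2.05] [508.55031144  30.13221711 172.38844443]
window 0.57 [108.4, 165.7, 465.0, 363.1] [[561.0, -112.0, 21.0], [601.0, 22.0, 67.0], [657.0, 138.0, 122.0]]
window 0.19 [56.6, 140.4, 513.3, 394.4] [[550.0, -133.0, 21.0], [601.0, 23.0, 80.0], [666.0, 164.0, 139.0]]
mark 0.36 [0.0, 186.8, 35.5, 293.3] [[559.0, -263.0, 7.0], [588.0, -244.0, 31.0], [619.0, -239.0, 63.0]]
dish 0.66 [268.3, 0.0, 417.3, 124.0] [[458.0, 37.0, 5.0], [488.0, 76.0, 6.0], [521.0, 114.0, 30.0]]
dish 0.24 [108.3, 164.0, 461.5, 365.5] [[560.0, -112.0, 21.0], [601.0, 22.0, 67.0], [657.0, 138.0, 122.0]]
case 0.67 [58.4, 140.7, 513.3, 395.3] [[549.0, -133.0, 20.0], [601.0, 23.0, 80.0], [666.0, 164.0, 140.0]]
```

View pics/w2.png

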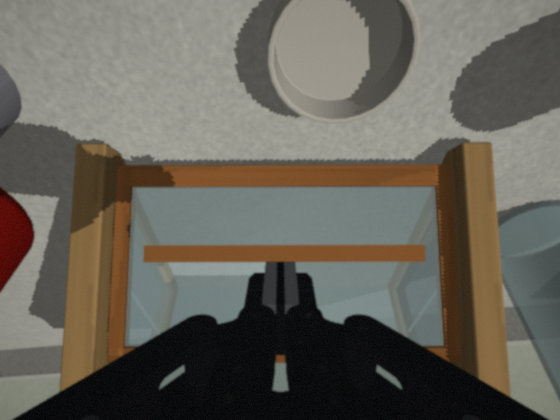

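```bash
cat > fitw.py <<'E'
from wl import *
from scipy.optimize import minimize
z=np.load("pics/w2.npz"); d=z['d']; c=camera_params("wrist");H=c['hand_eye']
v,u=np.mgrid[0:420,0:560]; P=np.stack([(u-c['cx'])/c['fx']*d,(v-c['cy'])/c['fy']*d,d],-1); P=(P@H[:3,:3].T+H[:3,3])@z['R'].T+z['tp']
T=lambda p:Rc(p[2])
def box(q,lo,hi):
    lo,hi=np.array(lo),np.array(hi); cc=(lo+hi)/2;hh=(hi-lo)/2; dd=abs(q-cc)-hh
    return abs(np.linalg.norm(np.maximum(dd,0),axis=1)+np.minimum(dd.max(1),0))
m=(d>0)&(v>135)&(v<268)&(u>60)&(u<505); m&=(P[...,2]>12)
Q=P[m]; print(len(Q))
tb=P[(d>0)&(v<150)&(v>125)&(u>130)&(u<240)]; print('table z',np.percentile(tb[:,2],[5,50,95]).round(1))
def res(p):
    X=(Q-[p[0],p[1],0])@T(p); q=np.stack([X@S,X[:,1],X@N],1)
    return np.min([box(q,[8,-138,-5],[166,138,5]),box(q,[75,-100,5],[87,100,38]),box(q,[0,-164,-5],[320,-140,21]),box(q,[0,140,-5],[320,164,21])],0)
cost=lambda p:np.minimum(res(p),10).sum()
for s0 in ([563,20,-.2],[570,15,-.2],[558,25,-.2]):
    r=minimize(cost,s0,method='Nelder-Mead',options=dict(initial_simplex=[s0,np.add(s0,[8,0,0]),np.add(s0,[0,8,0]),np.add(s0,[0,0,.03])],xatol=.02,fatol=.2)); print(r.x,r.fun,np.median(res(r.x)))
p=r.x; np.save('case.npy',p)
def w(s,y,f): return np.array([p[0],p[1],0])+T(p)@(S*s+np.array([0,y,0])+N*f)
i=cv2.imread("pics/w2.png")
for rect in [[(8,-138,5),(8,138,5),(166,138,5),(166,-138,5)],[(75,-100,38),(75,100,38),(87,100,38),(87,-100,38)],[(0,-164,21),(0,-140,21),(300,-140,21),(300,-164,21)],[(0,164,21),(0,140,21),(300,140,21),(300,164,21)]]:
    cv2.polylines(i,[wproj([w(*a) for a in rect],z['tp'],z['R']).round().astype(int)],True,(0,255,0),1)
cv2.imwrite("pics/w2o.png",i)
# dish rim
m=(d>0)&(v<125)&(u>255)&(u<425)&(P[...,2]>22)&(P[...,2]<36); pts=P[m][:,:2]
from scipy.optimize import least_squares
e=least_squares(lambda a:np.hypot(pts[:,0]-a[0],pts[:,1]-a[1])-44,[480,72],loss='soft_l1'); print('dish',e.x,len(pts),'case',(np.r_[e.x,0]-[p[0],p[1],0])@T(p), np.percentile(np.hypot(*(pts-e.x).T),[5,50,95]))
E
python3 fitw.py
```

```text
45389
table z [-1.  -0.1  0.9]
[ 5.64218642e+02  2.26631021e+01 -1.98995509e-01] 80935.58850773348 1.6353773032551646
[ 5.64212532e+02  2.26719337e+01 -1.99010272e-01] 80935.61039509103 1.6363744645820972
[ 5.64209967e+02  2.26686885e+01 -1.99005189e-01] 80935.58414436548 1.6364286322926258
dish [479.48820594  74.63037444] 3252 case [-93.32219667  34.18715092   0.        ] [40.25443054 42.77435151 45.51066193]
```

View pics/w2o.png

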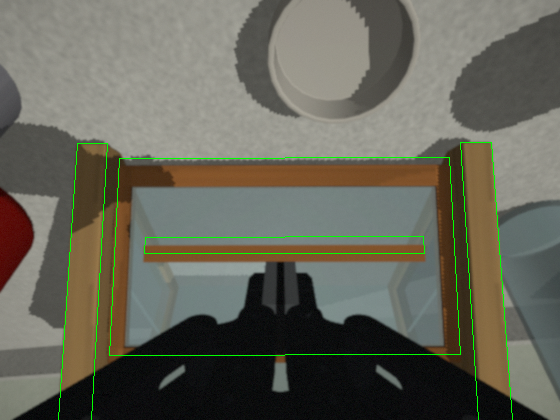

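```bash
cat > fitw2.py <<'E'
from fitw import *
def res4(p):
    X=(Q-[p[0],p[1],0])@T(p); q=np.stack([X@S-p[3],X[:,1],X@N],1)
    return np.min([box(q,[8,-138,-5],[166,138,5]),box(q,[75,-100,5],[87,100,38]),box(q,[-30,-164,-5],[320,-140,21]),box(q,[-30,140,-5],[320,164,21])],0)
# drop glass: only wood pixels by colour
pic=z['p'][...,:3].astype(int); m2=m&(pic[...,0]>pic[...,2]+35)
Q=P[m2]; print(len(Q))
for fr in [True,False]:
    f=lambda p:np.minimum(res4(p if fr else [*p[:3],0]),8).sum()
    s0=np.array([564,22.6,-.199,0.])
    r=minimize(f,s0,method='Nelder-Mead',options=dict(initial_simplex=[s0,s0+[8,0,0,0],s0+[0,5,0,0],s0+[0,0,.03,0],s0+[0,0,0,8]],xatol=.02,fatol=.2,maxiter=800)); print(fr,r.x,r.fun,len(Q))
E
python3 fitw2.py | tail -3
```

```text
0
True [ 5.64e+02  2.26e+01 -1.99e-01  0.00e+00] 0.0 0
False [ 5.64e+02  2.26e+01 -1.99e-01  0.00e+00] 0.0 0
```

```bash
sed -i 's/m2=m&(/m2=(d>0)\&(v>135)\&(v<268)\&(u>60)\&(u<505)\&(P[...,2]>12)\&(/' fitw2.py; python3 fitw2.py | tail -3
```

```text
22375
True [ 5.61952108e+02  2.31363128e+01 -1.99401120e-01  6.91281005e+00] 15175.711147745711 22375
False [ 5.62006425e+02  2.31153627e+01 -1.99345996e-01  5.49233767e+00] 23905.306304305945 22375
```

```bash
sed -i "s/^th=-.2;o=np.array.*/th=-.1994;o=np.array([562,23.1,0.])/" survey.py; cat > s5.py <<'E'
from go import *
from survey import pose,sf
def multi(W,each=3,maxt=30):
    q=q0; pc=h.cur(); out=[]
    for t in W:
        b=pose(*t,True); r=prow(*pc,*b,maxt=maxt); pc=b; out.append(r)
    r=np.vstack(out); show(r,q,each); return r
E
python3 - <<'E'
from s5 import *
multi([(-35,0,100,62),(-30,0,50,65),(*sf(50,12),60)])
E
```

```text
6 rows
[9.3,1.8,23.5,-0.001,0.019,-0.002, 8.9,1.8,23.6,-0.001,0.019,-0.002, 8.9,-0.0,23.3,0.000,0.026,-0.000, 8.3,0.0,23.5,0.000,0.026,-0.000, -20.6,-0.0,11.4,-0.000,-0.044,0.000, -20.1,-0.0,12.2,0.000,-0.044,-0.000]
   [-0.54  0.63  0.38  2.46  3.2   0.33 -2.1 ] [519.  32.  97.]
   [-0.5   0.73  0.38  2.39  3.2   0.42 -2.1 ] [568.  22.  70.]
```

drive_tool --motion '[9.5,2,23.5,0,0.019,-0.002,9,2,23.5,0,0.019,-0.002,9,0,23.5,0,0.026,0,8.5,0,23.5,0,0.026,0,-20.5,0,11.5,0,-0.044,0,-20,0,12,0,-0.044,0,0,0,0,0,0,0]'

```text
time_s: 9.85
tool_pos: [568.4, 22.0, 68.2]
eef_rot: [-3.138, 0.525, 2.944]
contact_force: [-0.2, 0.2, 0.5]
width: 0.1
```

```bash
python3 - <<'E'
from wl import *
s=telemetry.get_state(); p,R=cur(); o=np.array([562,23.1,0]); c=(p+25*R[:,2]-o)@Rc(-.1994); print(s['qpos'].round(2),'tip case',c.round(1),'s',c@S,'f',c@N,s['contact_force'].round(1), R.round(2))
wcloud("w3"); pic,d=camera("scene"); cv2.imwrite("pics/s3.png",cv2.resize(pic[150:350,160:420,::-1],None,fx=3,fy=3))
E
```

```text
[-0.5   0.74  0.39  2.39  3.2   0.43 -2.1 ] tip case [19.   0.1 46.5] s 48.987155918514134 f 11.171992129582689 [-0.2  0.2  0.5] [[-0.85  0.2   0.49]
 [ 0.17  0.98 -0.1 ]
 [-0.5  -0.   -0.87]]
```

View pics/w3.png

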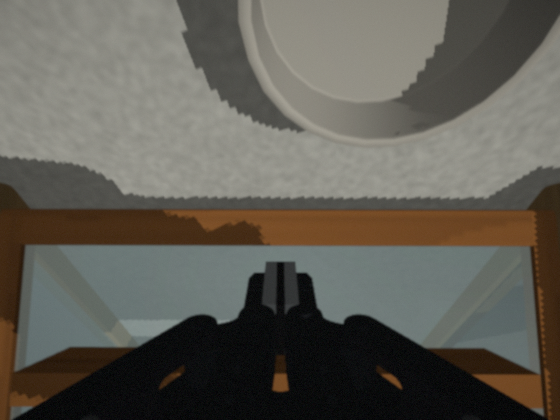

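View pics/s3.png

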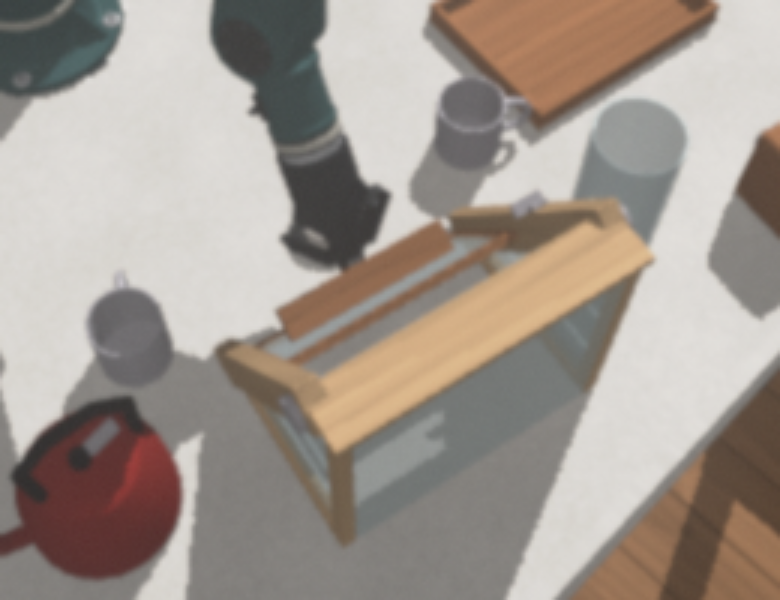

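```bash
python3 - <<'E'
from s5 import *
multi([(*sf(140,12),54)],maxt=8)
E
```

```text
12 rows
[-6.8,-0.0,-3.2,-0.000,-0.009,0.000, -6.8,-0.0,-3.1,-0.000,-0.009,0.000, -6.8,0.0,-3.1,-0.000,-0.009,0.000, -6.9,0.0,-3.0,-0.000,-0.009,0.000, -6.9,0.0,-2.9,-0.000,-0.009,0.000, -6.9,0.0,-2.9,-0.000,-0.009,0.000, -6.9,0.0,-2.8,-0.000,-0.009,0.000, -7.0,0.0,-2.8,-0.000,-0.009,0.000, -7.0,0.0,-2.7,-0.000,-0.009,0.000, -7.0,0.0,-2.6,-0.000,-0.009,0.000, -7.0,0.0,-2.6,-0.000,-0.009,0.000, -7.1,0.0,-2.5,-0.000,-0.009,0.000]
   [-0.51  0.71  0.41  2.38  3.2   0.41 -2.09] [579.  19.  87.]
   [-0.52  0.68  0.43  2.37  3.2   0.39 -2.08] [591.  17. 105.]
   [-0.53  0.65  0.45  2.35  3.2   0.37 -2.07] [604.  15. 123.]
   [-0.54  0.62  0.47  2.33  3.2   0.35 -2.06] [617.  12. 142.]
```

drive_tool --motion '[-7,0,-3,0,-0.009,0,-7,0,-3,0,-0.009,0,-7,0,-3,0,-0.009,0,-7,0,-3,0,-0.009,0]'

```text
time_s: 10.45
tool_pos: [584.0, 18.5, 92.9]
eef_rot: [-3.137, 0.558, 2.944]
contact_force: [-1.1, 0.9, -0.6]
width: 0.3
```

drive_tool --motion '[-7,0,-3,0,-0.009,0,-7,0,-3,0,-0.009,0,-7,0,-3,0,-0.009,0,-7,0,-3,0,-0.009,0,-7,0,-2.5,0,-0.009,0,-7,0,-2.5,0,-0.009,0,-7,0,-2.5,0,-0.009,0,-7,0,-2.5,0,-0.009,0]'

```text
time_s: 11.45
tool_pos: [618.4, 11.8, 142.4]
eef_rot: [-3.137, 0.631, 2.944]
contact_force: [-0.6, -0.1, -2.4]
width: 0.1
```

```bash
cat > look.py <<'E'
import sys
from wl import *
n=sys.argv[1]
s=telemetry.get_state(); p,R=cur(); o=np.array([562,23.1,0]); c=(p+25*R[:,2]-o)@Rc(-.1994); print(s['time_s'],s['qpos'].round(2),'tip case',c.round(1),'s',round(c@S,1),'f',round(c@N,1),s['contact_force'].round(1))
for cam,(x0,y0,x1,y1) in dict(top=(200,90,380,250),scene=(180,170,400,340)).items():
    pic,d=camera(cam); np.savez(f"pics/{n}{cam}.npz",p=pic,d=d); cv2.imwrite(f"pics/{n}{cam}.png",cv2.resize(pic[y0:y1,x0:x1,::-1],None,fx=3.5,fy=3.5,interpolation=cv2.INTER_CUBIC))
E
python3 look.py a
```

```text
11.45 [-0.54  0.63  0.47  2.33  3.2   0.35 -2.06] tip case [ 72.3  -0.  122.2] s 141.6 f 10.9 [-0.6 -0.1 -2.4]
```

View pics/atop.png

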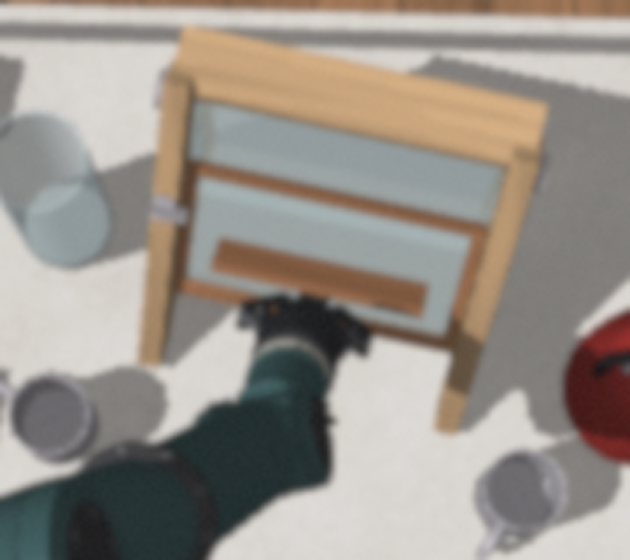

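View pics/ascene.png

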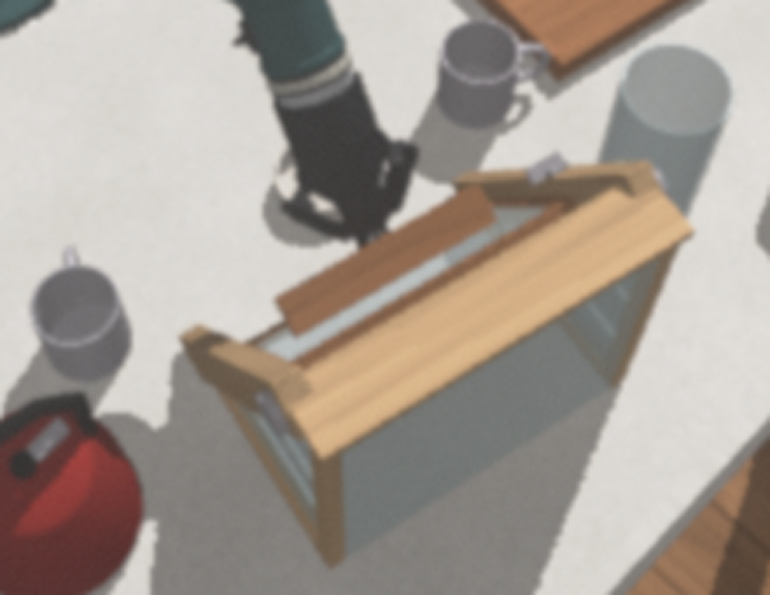

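```bash
cat > rel.py <<'E'
import sys
from h import *
from scipy.optimize import minimize, minimize_scalar
n=sys.argv[1]
Tt=lambda p:Rc(p[2])
def box(q,lo,hi):
    lo,hi=np.array(lo),np.array(hi); cc=(lo+hi)/2;hh=(hi-lo)/2; dd=abs(q-cc)-hh
    return abs(np.linalg.norm(np.maximum(dd,0),axis=1)+np.minimum(dd.max(1),0))
for cam in ["top","scene"]:
    z=np.load(f"pics/{n}{cam}.npz"); d=z['d']; P=cloud(cam,d); pic=z['p'].astype(int)
    X=(P-[562,23.1,0])@Rc(-.1994); s,f=X@S,X@N
    m=(d>0)&(abs(X[...,1])<175)&(P[...,2]>15)&(f>-22)&(f<50)&(s<330)&(pic[...,0]>pic[...,2]+25)
    Q=P[m]
    def res(p):
        X=(Q-[p[0],p[1],0])@Tt(p); q=np.stack([X@S-p[3],X[:,1],X@N],1); qq=q+[p[3],0,0]
        return np.min([box(q,[8,-138,-5],[166,138,5]),box(q,[75,-100,5],[87,100,38]),box(qq,[-30,-164,-5],[300,-140,21]),box(qq,[-30,140,-5],[300,164,21])],0)
    q0=float(sys.argv[2]); s0=np.array([562,23,-.1994,q0]); best=None
    r=minimize(lambda p:np.minimum(res(p),8).sum(),s0,method='Nelder-Mead',options=dict(initial_simplex=[s0,s0+[6,0,0,0],s0+[0,5,0,0],s0+[0,0,.02,0],s0+[0,0,0,10]],xatol=.02,fatol=.2,maxiter=900)); p=r.x
    print(cam,'fit',p.round(3),'mean res',r.fun/len(Q),len(Q),'lip s',(81+p[3]).round(1))
    w=lambda s,y,f: np.array([p[0],p[1],0])+Tt(p)@(S*s+np.array([0,y,0])+N*f)
    # mark: neutral gray pixels near
    c0=proj(cam,w(213,128,30)); v,u=np.mgrid[0:420,0:560]
    for sil in silhouettes(cam,"mark")[:1] if len(sys.argv)>3 else []: print('sil',sil['confidence'],sil['extent'])
    near=(abs(u-c0[0])<14)&(abs(v-c0[1])<12)
    def tabmask(s):
        pts=proj(cam,[w(a,y,f) for a in (s-2.5,s+2.5) for y in (111,145) for f in (21,38)]); hull=cv2.convexHull(((pts+.5)*16-.5).astype(np.float32)).round().astype(np.int32)
        M=np.zeros((420*16,560*16),np.uint8)
        cv2.fillConvexPoly(M,hull,255); return cv2.resize(M,(560,420),interpolation=cv2.INTER_AREA).astype(float)/255
    y0,y1,x0,x1=int(c0[1])-16,int(c0[1])+17,int(c0[0])-16,int(c0[0])+17
    i=cv2.resize(z['p'][y0:y1,x0:x1,::-1],None,fx=16,fy=16,interpolation=cv2.INTER_NEAREST)
    for a,col in [(208,(255,0,0)),(214,(0,255,0)),(220,(0,0,255))]:
        pts=proj(cam,[w(a+e,y,f) for e in (-2.5,2.5) for y in (111,145) for f in (21,38)])-[x0,y0]; hull=cv2.convexHull(((pts+.5)*16-.5).astype(np.float32)).round().astype(np.int32); cv2.polylines(i,[hull],True,col,1)
    cv2.imwrite(f"pics/{n}_{cam}_mk.png",i)
    # lip overlay
    np.save(f"pose_{cam}.npy",p)
E
python3 rel.py a 85 x
```

```text
top fit [ 5.57706e+02  1.97130e+01 -1.99000e-01  8.70860e+01] mean res 2.229870648223702 2491 lip s 168.1
sil 0.39 [244.1, 147.0, 252.4, 154.3]
scene fit [ 5.6231e+02  2.1461e+01 -2.0300e-01  8.9378e+01] mean res 1.4156287567035828 2018 lip s 170.4
sil 0.5 [332.3, 211.7, 342.1, 223.4]
```

```bash
cd pics; python3 -c "
import cv2,numpy as np
a=cv2.imread('a_top_mk.png');b=cv2.imread('a_scene_mk.png');h=min(a.shape[0],b.shape[0]);c=np.hstack([a[:h],b[:h]]);print(c.shape);cv2.imwrite('a_mk.png',cv2.resize(c,(800,400)))"
```

```text
(528, 1056, 3)
```

View pics/a_mk.png

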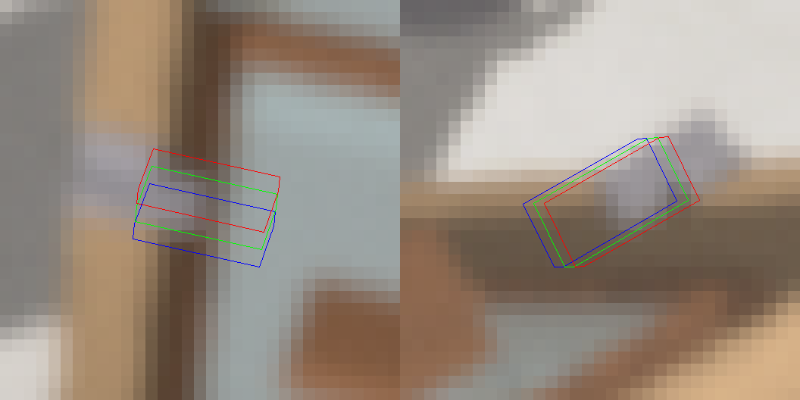

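```bash
sed -i 's/(111,145)/(128,162)/g; s/w(213,128,30)/w(213,145,30)/' rel.py; python3 rel.py a 85; cd pics;  python3 -c "
import cv2,numpy as np
a=cv2.imread('a_top_mk.png');b=cv2.imread('a_scene_mk.png');h=min(a.shape[0],b.shape[0]);c=np.hstack([a[:h],b[:h]]);cv2.imwrite('a_mk2.png',cv2.resize(c,(800,400)))"
```

```text
top fit [ 5.57706e+02  1.97130e+01 -1.99000e-01  8.70860e+01] mean res 2.229870648223702 2491 lip s 168.1
scene fit [ 5.6231e+02  2.1461e+01 -2.0300e-01  8.9378e+01] mean res 1.4156287567035828 2018 lip s 170.4
```

View pics/a_mk2.png

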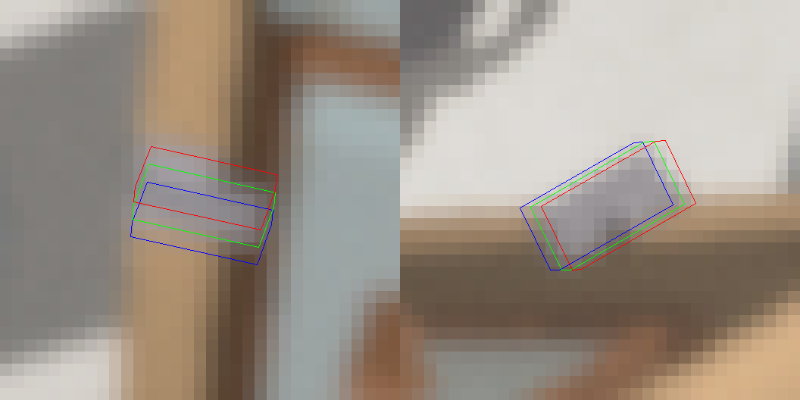

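```bash
python3 - <<'E'
from s5 import *
multi([(*sf(181,12),52)],maxt=7)
E
```

```text
6 rows
[-5.9,-0.1,-2.3,-0.000,-0.005,0.000, -5.9,-0.1,-2.3,-0.000,-0.005,0.000, -6.0,-0.1,-2.2,-0.000,-0.005,0.000, -6.0,-0.1,-2.2,-0.000,-0.005,0.000, -6.0,-0.1,-2.2,-0.000,-0.005,0.000, -6.0,-0.1,-2.1,-0.000,-0.005,0.000]
   [-0.55  0.6   0.49  2.31  3.2   0.32 -2.05] [629.  10. 159.]
   [-0.55  0.58  0.5   2.29  3.2   0.3  -2.04] [639.   8. 175.]
```

drive_tool --motion '[-6,0,-2.5,0,-0.005,0,-6,0,-2.5,0,-0.005,0,-6,0,-2,0,-0.005,0,-6,0,-2,0,-0.005,0,-6,0,-2,0,-0.005,0,-6,0,-2,0,-0.005,0,0,0,0,0,0,0]'

```text
time_s: 12.52
tool_pos: [639.7, 7.6, 175.0]
eef_rot: [-3.138, 0.663, 2.944]
contact_force: [0.2, -0.4, -0.3]
width: -0.0
```

```bash
python3 look.py b; python3 rel.py b 124;cd pics;  python3 -c "
import cv2,numpy as np
a=cv2.imread('b_top_mk.png');b=cv2.imread('b_scene_mk.png');h=min(a.shape[0],b.shape[0]);c=np.hstack([a[:h],b[:h]]);cv2.imwrite('b_mk2.png',cv2.resize(c,(800,400)))
t=cv2.resize(np.load('btop.npz')['p'][130:200,235:345,::-1],None,fx=7,fy=7,interpolation=cv2.INTER_CUBIC);cv2.imwrite('btz.png',t)"
```

```text
12.525 [-0.55  0.58  0.5   2.29  3.2   0.29 -2.04] tip case [9.460e+01 1.000e-01 1.553e+02] s 181.5 f 11.6 [ 0.2 -0.4 -0.3]
top fit [ 5.57920e+02  1.96270e+01 -1.99000e-01  1.25483e+02] mean res 2.139343275718139 2573 lip s 206.5
scene fit [ 5.62191e+02  2.14470e+01 -2.02000e-01  1.26866e+02] mean res 1.4125963442919105 1782 lip s 207.9
```

View pics/b_mk2.png

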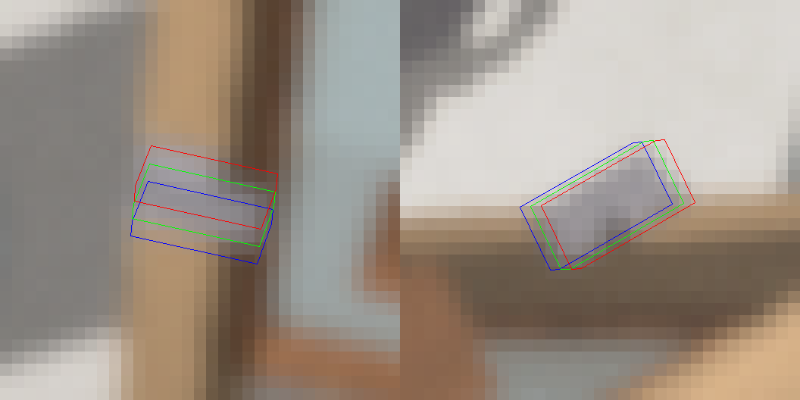

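View pics/btz.png

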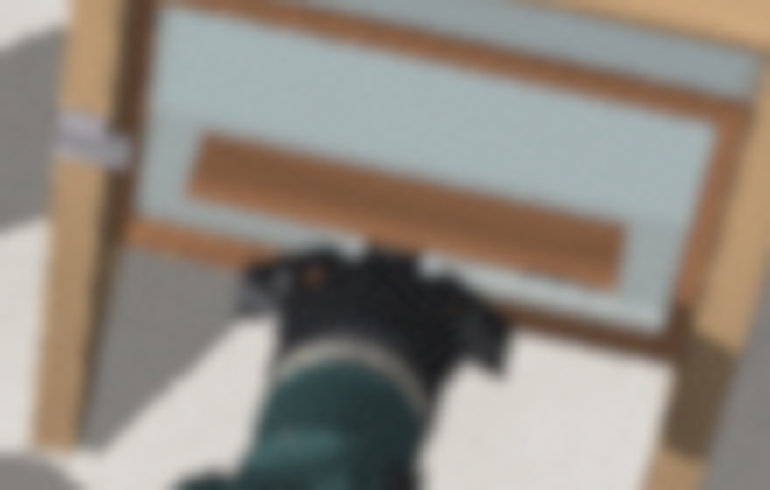

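View pics/bscene.png

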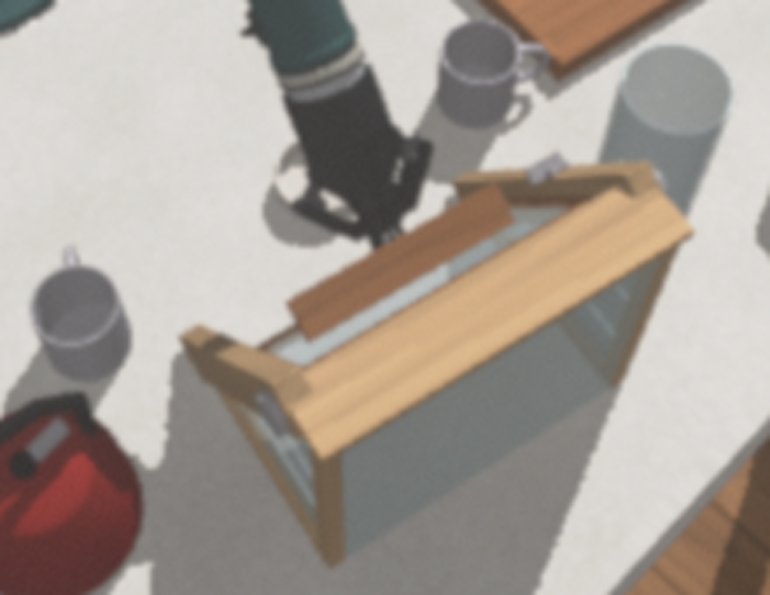

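```bash
cat > ov.py <<'E'
import sys
from h import *
n=sys.argv[1]; ls=[float(a) for a in sys.argv[2].split(',')]; ms=[float(a) for a in sys.argv[3].split(',')]
for cam,(x0,y0,x1,y1) in dict(top=(238,132,338,182),scene=(255,205,355,275)).items():
    p=np.load(f"pose_{cam}.npy"); w=lambda s,y,f: np.array([p[0],p[1],0])+Rc(p[2])@(S*s+np.array([0,y,0])+N*f)
    k=8; i=cv2.resize(np.load(f"pics/{n}{cam}.npz")['p'][y0:y1,x0:x1,::-1],None,fx=k,fy=k,interpolation=cv2.INTER_CUBIC)
    C=[(0,255,0),(0,0,255),(255,0,0)]
    def dr(lo,hi,col):
        pts=proj(cam,[w(a,b,c) for a in (lo[0],hi[0]) for b in (lo[1],hi[1]) for c in (lo[2],hi[2])])-[x0,y0]
        cv2.polylines(i,[cv2.convexHull(((pts+.5)*k-.5).astype(np.float32)).round().astype(np.int32)],True,col,1)
    for s,c in zip(ls,C): dr((s-6,-100,5),(s+6,100,38),c)
    for s,c in zip(ms,C): dr((s-2.5,128,21),(s+2.5,162,38),c)
    cv2.imwrite(f"pics/{n}_{cam}_ov.png",i)
E
python3 ov.py b 207,211 216,212
```

```text
(no output)
```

View pics/b_top_ov.png

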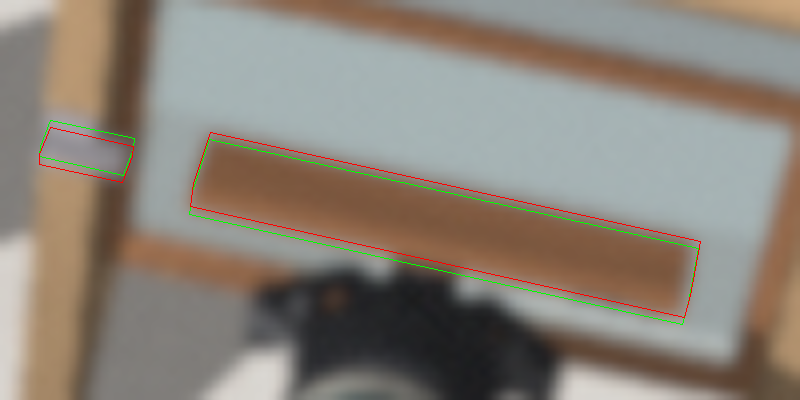

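View pics/b_scene_ov.png

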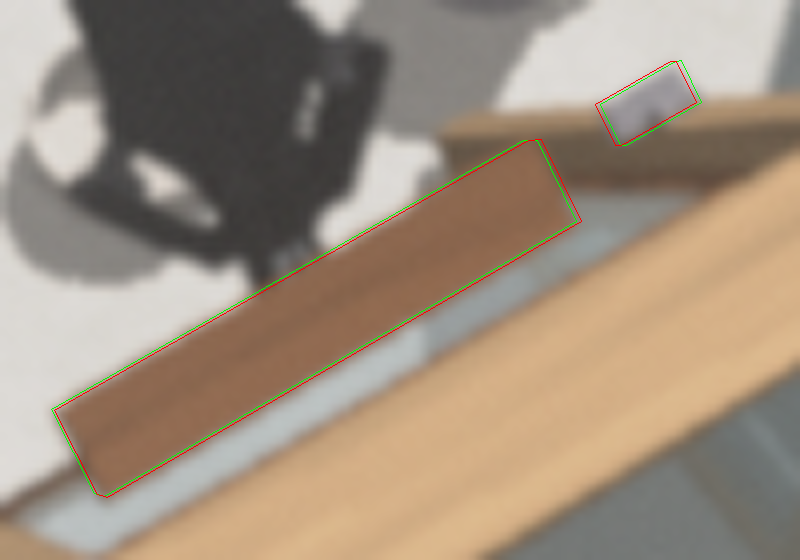

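```bash
python3 - <<'E'
from wl import *
wcloud("w4")
for cam in ["top","scene"]:
    z=np.load(f"pics/b{cam}.npz"); d=z['d']; P=cloud(cam,d); p=np.load(f"pose_{cam}.npy"); X=(P-[p[0],p[1],0])@Rc(p[2]); s,y,f=X@S,X[...,1],X@N
    m=(d>0)&(abs(y)<92)&(f>12)&(f<33)&(s>195)&(s<230); print(cam,'lip top s',np.percentile(s[m],[10,50,90]).round(1),m.sum(), 'left part',np.median(s[m&(y>40)]).round(1))
    m=(d>0)&(y>132)&(y<158)&(f>24)&(f<36)&(s>200)&(s<232); print(cam,'tab top s',np.percentile(s[m],[10,50,90]).round(1),m.sum())
E
```

```text
top lip top s [209.4 212.1 214.9] 255 left part 211.9
top tab top s [210.6 214.7 223. ] 40
scene lip top s [211.3 213.8 216.3] 466 left part 213.8
scene tab top s [211.8 215.  224. ] 39
```

View pics/w4.png

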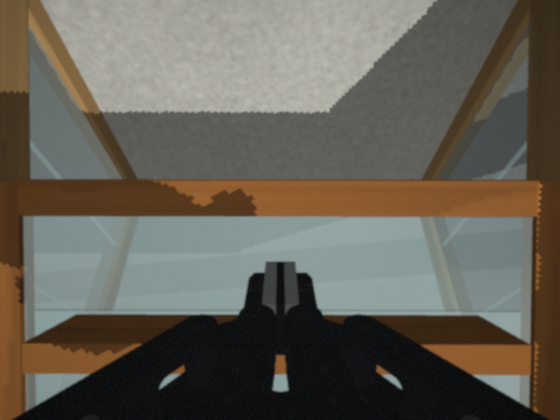

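drive_tool --motion '[-2.4,0,-0.75,0,0,0,-2.4,0,-0.75,0,0,0,0,0,0,0,0,0]'

```text
time_s: 13.05
tool_pos: [641.5, 7.2, 178.2]
eef_rot: [-3.137, 0.661, 2.944]
contact_force: [-1.0, -0.5, -0.6]
width: -0.1
```

```bash
python3 - <<'E'
from s5 import *
multi([(*sf(168,12),52),(*sf(165,70),52),(*sf(185,110),52),(*sf(215,125),53)],maxt=30)
E
```

```text
7 rows
[16.4,-0.1,5.0,-0.003,-0.003,0.002, 9.9,0.0,-27.3,0.000,0.000,0.000, 9.9,-0.0,-27.3,0.000,0.000,0.000, -3.7,0.0,-22.1,0.000,0.000,0.000, -3.7,0.0,-22.1,0.000,0.000,0.000, -12.4,0.0,-11.6,-0.000,0.009,-0.000, -12.3,0.0,-11.7,0.000,0.009,-0.000]
   [-0.66  0.51  0.57  2.4   3.15  0.31 -2.02] [584.  19. 195.]
   [-0.8   0.38  0.71  2.39  3.12  0.15 -1.96] [565.  22. 251.]
   [-0.83  0.35  0.74  2.36  3.12  0.09 -1.94] [568.  22. 268.]
```

drive_tool --motion '[16.5,0,5,0,0,0,10,0,-27,0,0,0,10,0,-27,0,0,0,-3.5,0,-22,0,0,0,-3.5,0,-22,0,0,0,-10,0,-10,0,0.009,0,0,0,0,0,0,0]'

```text
time_s: 13.92
tool_pos: [565.9, 23.3, 249.2]
eef_rot: [-3.14, 0.656, 2.943]
contact_force: [0.2, 0.4, 0.2]
width: 0.3
```

```bash
python3 look.py c; python3 - <<'E'
from wl import *
pic,d,P=wcloud("w5"); print(cur())
E
```

```text
13.925 [-0.8   0.38  0.7   2.39  3.12  0.16 -1.96] tip case [ 19.    0.9 229.4] s 198.8 f 116.1 [0.2 0.4 0.2]
(array([564.50708492,  23.05054813, 247.09512988]), array([[-0.77971025,  0.19845473,  0.59385826],
       [ 0.15558993,  0.98010308, -0.12324664],
       [-0.60650119, -0.0036983 , -0.79507398]]))
```

View pics/w5.png

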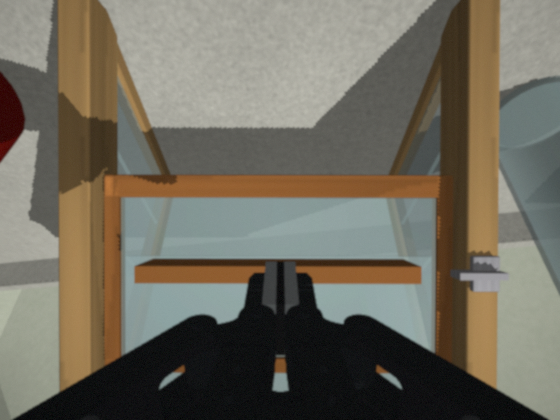

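```bash
python3 -c "
import cv2
i=cv2.imread('pics/w5.png')[240:310,360:520]; cv2.imwrite('pics/w5z.png',cv2.resize(i,None,fx=5,fy=7,interpolation=cv2.INTER_CUBIC))"
```

```text
(no output)
```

View pics/w5z.png

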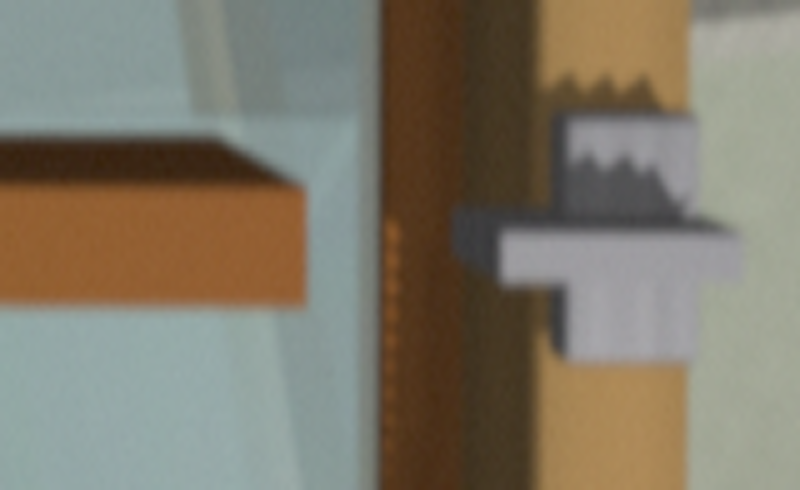

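```bash
python3 - <<'E'
from s5 import *
for dn in (76,82,87):
  for xx in (-160,-152):
    q=q0;pc=h.cur()
    print(dn,xx)
    for t in [(-60,15,190,65),(xx,34,90,dn),(xx,34,18,dn),(-60,34,18,70),(54,34,18,60)]:
        b=pose(*t,True); q=sim(q,prow(*pc,*b,maxt=30),sub=3); pc=F(q); print('  ',t,q.round(2),'err',np.linalg.norm(pc[0]-b[0]).round(1),np.degrees(np.linalg.norm(Ro.from_matrix(pc[1].T@b[1]).as_rotvec())).round(1))
E
```

```text
76 -160
   (-60, 15, 190, 65) [-0.86  0.39  0.71  2.45  4.21  0.08 -3.09] err 5.4 1.7
   (-160, 34, 90, 76) [-0.71  0.52  0.39  2.51  4.08  0.08 -3.09] err 8.8 0.8
   (-160, 34, 18, 76) [ 0.28  0.79 -0.77  2.51  1.71  0.76 -0.75] err 87.3 10.7
   (-60, 34, 18, 70) [ 0.26  0.84 -0.81  2.39  1.9   0.77 -0.75] err 0.0 0.0
   (54, 34, 18, 60) [ 0.29  0.89 -0.76  2.26  2.07  0.83 -0.74] err 0.0 0.0
76 -152
   (-60, 15, 190, 65) [-0.86  0.39  0.71  2.45  4.21  0.08 -3.09] err 5.4 1.7
   (-152, 34, 90, 76) [-0.7   0.52  0.4   2.51  4.04  0.08 -3.05] err 2.8 0.5
   (-152, 34, 18, 76) [-0.07  0.69 -0.45  2.51  1.97  0.46 -1.01] err 6.2 1.6
   (-60, 34, 18, 70) [-0.    0.73 -0.43  2.4   2.09  0.52 -0.99] err 0.0 0.0
   (54, 34, 18, 60) [ 0.05  0.79 -0.42  2.27  2.23  0.61 -1.  ] err 0.0 0.0
82 -160
   (-60, 15, 190, 65) [-0.86  0.39  0.71  2.45  4.21  0.08 -3.09] err 5.4 1.7
   (-160, 34, 90, 82) [-0.58  0.52  0.28  2.51  4.11  0.08 -3.09] err 11.2 3.0
   (-160, 34, 18, 82) [-0.66  0.71  0.4   2.5   4.04  0.24 -3.03] err 0.0 0.0
   (-60, 34, 18, 70) [-0.78  0.84  0.65  2.44  3.86  0.43 -2.87] 
[... 575 characters left out ...]
160, 34, 90, 87) [-0.49  0.53  0.2   2.51  4.14  0.08 -3.09] err 21.5 6.2
   (-160, 34, 18, 87) [-0.45  0.67  0.15  2.46  4.13  0.08 -3.09] err 3.6 1.1
   (-60, 34, 18, 70) [-0.78  0.84  0.65  2.44  3.86  0.43 -2.87] err 0.0 0.0
   (54, 34, 18, 60) [-0.77  0.95  0.76  2.31  3.76  0.53 -2.81] err 0.0 0.0
87 -152
   (-60, 15, 190, 65) [-0.86  0.39  0.71  2.45  4.21  0.08 -3.09] err 5.4 1.7
   (-152, 34, 90, 87) [-0.49  0.53  0.2   2.5   4.14  0.08 -3.09] err 22.3 6.5
   (-152, 34, 18, 87) [-0.44  0.67  0.15  2.45  4.14  0.08 -3.09] err 4.8 1.5
   (-60, 34, 18, 70) [-0.79  0.84  0.66  2.44  3.87  0.44 -2.88] err 0.0 0.0
   (54, 34, 18, 60) [-0.78  0.95  0.76  2.31  3.77  0.53 -2.82] err 0.0 0.0
```

```bash
python3 - <<'E'
from s5 import *
for A in [[(10,10,130,56),(-70,30,70,66),(-155,34,55,78),(-155,34,18,79)],[(10,10,130,54),(-70,30,60,62),(-120,34,50,70),(-157,34,45,78),(-157,34,18,80)],[(0,10,110,54),(-90,34,50,62),(-157,34,42,74),(-157,34,18,78)]]:
    q=q0;pc=h.cur(); print('-')
    for t in A+[(-60,34,18,70),(54,34,18,60)]:
        b=pose(*t,True); q=sim(q,prow(*pc,*b,maxt=30),sub=3); pc=F(q); print('  ',t,q.round(2),'err',np.linalg.norm(pc[0]-b[0]).round(1),np.degrees(np.linalg.norm(Ro.from_matrix(pc[1].T@b[1]).as_rotvec())).round(1))
E
```

```text
-
   (10, 10, 130, 56) [-0.63  0.57  0.5   2.42  3.14  0.34 -2.05] err 0.0 0.0
   (-70, 30, 70, 66) [-0.63  0.63  0.37  2.48  3.13  0.29 -2.12] err 0.0 0.0
   (-155, 34, 55, 78) [-0.52  0.58  0.17  2.51  2.94  0.11 -1.95] err 1.4 0.3
   (-155, 34, 18, 79) [-0.43  0.67  0.06  2.51  2.79  0.21 -1.81] err 0.3 0.1
   (-60, 34, 18, 70) [-0.41  0.71  0.12  2.42  2.81  0.3  -1.78] err 0.0 0.0
   (54, 34, 18, 60) [-0.38  0.77  0.17  2.29  2.84  0.4  -1.75] err 0.0 0.0
-
   (10, 10, 130, 54) [-0.66  0.59  0.52  2.44  3.13  0.4  -2.05] err 0.0 0.0
   (-70, 30, 60, 62) [-0.38  0.63 -0.    2.51  2.55  0.49 -1.56] err 1.0 0.2
   (-120, 34, 50, 70) [-0.01  0.65 -0.53  2.51  2.02  0.57 -1.04] err 0.3 0.0
   (-157, 34, 45, 78) [-0.06  0.62 -0.46  2.5   1.85  0.4  -0.88] err 0.0 0.0
   (-157, 34, 18, 80) [-0.03  0.69 -0.47  2.49  1.9   0.41 -0.91] err 0.0 0.0
   (-60, 34, 18, 70) [ 0.03  0.74 -0.48  2.4   2.06  0.54 -0.96] err 0.0 0.0
   (54, 34, 18, 60) [ 0.08  0.8  -0.46  2.27  2.2   0.64 -0.97] err 0.0 0.0
-
   (0, 10, 110, 54) [-0.65  0.63  0.5   2.47  3.12  0.47 -2.07] err 0.0 0.0
   (-90, 34, 50, 62) [ 0.34  0.94 -1.27  2.51  1.9   1.13 -0.85] err 81.7 8.8
   (-157, 34, 42, 74) [ 0.42  1.01 -1.27  2.51  1.67  1.12 -0.71] err 3.8 0.7
   (-157, 34, 18, 78) [ 0.43  1.06 -1.24  2.49  1.68  1.1  -0.67] err 0.0 0.0
   (-60, 34, 18, 70) [ 0.48  1.07 -1.18  2.38  1.82  1.12 -0.58] err 0.0 0.0
   (54, 34, 18, 60) [ 0.5   1.1  -1.12  2.25  2.    1.14 -0.52] err 0.0 0.0
```

First route is clean. Print its rows.

```bash
python3 - <<'E'
from s5 import *
multi([(10,10,130,56),(-70,30,70,66)],maxt=35)
E
```

```text
6 rows
[21.2,3.3,24.2,-0.001,0.019,0.001, 20.7,3.3,24.6,-0.001,0.019,0.001, 20.2,3.2,25.0,-0.001,0.019,0.001, 31.8,6.7,1.8,0.000,0.058,0.000, 31.7,6.7,3.6,-0.000,0.058,-0.000, 31.4,6.7,5.5,0.000,0.058,0.000]
   [-0.63  0.57  0.5   2.42  3.14  0.34 -2.05] [560.  34. 151.]
   [-0.62  0.63  0.37  2.48  3.13  0.29 -2.12] [489.  68.  93.]
```

drive_tool --motion '[21,3.5,24,0,0.019,0,20.5,3.5,24.5,0,0.019,0,20,3,25,0,0.019,0,32,6.5,2,0,0.058,0,31.5,6.5,3.5,0,0.058,0,31.5,6.5,5.5,0,0.058,0,0,0,0,0,0,0]' --gripper 0.6

```text
time_s: 14.95
tool_pos: [488.4, 67.8, 92.1]
eef_rot: [-3.136, 0.417, 2.945]
contact_force: [-0.6, -0.2, -0.0]
width: 50.8
```

```bash
python3 - <<'E'
from wl import *
wcloud("w6"); s=telemetry.get_state(); print(s['qpos'].round(2),s['width'],cur()[0])
pic,d=camera("top"); np.savez("pics/dtop.npz",p=pic,d=d)
E
python3 - <<'E'
from s5 import *
multi([(-155,34,55,78),(-156,34,17,80)],maxt=30)
E
```

```text
[-0.63  0.63  0.38  2.48  3.13  0.29 -2.11] 51.08755352976761 [489.75403294  67.5170953   92.95447532]
5 rows
[26.7,1.6,-6.8,-0.001,0.071,0.000, 27.1,1.6,-4.9,-0.001,0.071,0.000, 27.4,1.6,-3.0,-0.001,0.071,0.000, 4.0,-0.0,18.5,0.000,0.017,-0.000, 3.7,0.0,18.6,-0.000,0.017,0.000]
   [-0.52  0.58  0.17  2.51  2.93  0.11 -1.94] [413.  89.  80.]
   [-0.45  0.67  0.1   2.5   2.94  0.17 -1.95] [413.  89.  42.]
```

View pics/w6.png

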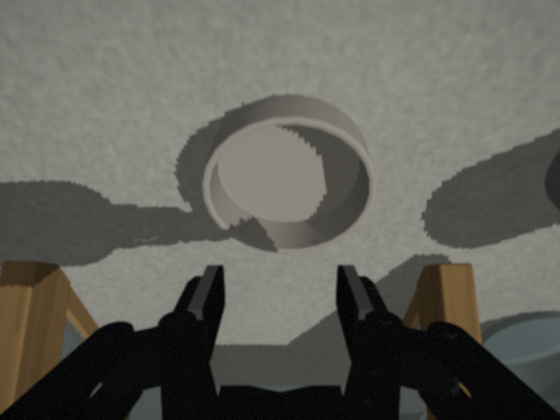

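```bash
python3 - <<'E'
from wl import *
from scipy.optimize import least_squares
z=np.load("pics/w6.npz"); d=z['d']; c=camera_params("wrist");H=c['hand_eye']
v,u=np.mgrid[0:420,0:560]; P=np.stack([(u-c['cx'])/c['fx']*d,(v-c['cy'])/c['fy']*d,d],-1); P=(P@H[:3,:3].T+H[:3,3])@z['R'].T+z['tp']
m=(d>0)&(v>80)&(v<258)&(u>190)&(u<385)&(P[...,2]>26.5)&(P[...,2]<33); pts=P[m][:,:2]; print(len(pts))
e=least_squares(lambda a:np.hypot(pts[:,0]-a[0],pts[:,1]-a[1])-a[2],[480,72,44],loss='soft_l1').x; o=np.array([562,23.1])
print('dish',e,'case',(np.r_[e[:2]-o,0])@Rc(-.1994))
E
```

```text
4285
dish [480.82875463  74.88629116  42.48600143] case [-89.82077964  34.68167487   0.        ]
```

```bash
python3 - <<'E'
from s5 import *
multi([(-155,34.5,55,78),(-156,34.5,13,80)],maxt=30)
E
```

```text
5 rows
[26.7,1.8,-6.8,-0.001,0.071,0.000, 27.1,1.8,-4.9,-0.001,0.071,0.000, 27.4,1.8,-3.0,-0.001,0.071,0.000, 4.4,0.0,20.4,0.000,0.017,-0.000, 4.1,0.0,20.5,-0.000,0.017,0.000]
   [-0.52  0.58  0.17  2.51  2.94  0.11 -1.95] [413.  89.  80.]
   [-0.45  0.68  0.1   2.5   2.95  0.18 -1.96] [413.  89.  38.]
```

drive_tool --motion '[26.5,2,-7,0,0.071,0,27,2,-5,0,0.071,0,27.5,2,-3,0,0.071,0,0,0,0,0,0,0]'

```text
time_s: 15.55
tool_pos: [414.9, 90.4, 81.0]
eef_rot: [-3.139, 0.208, 2.941]
contact_force: [0.9, -0.4, -0.3]
width: 51.3
```

```bash
python3 - <<'E'
from s5 import *
s=telemetry.get_state(); p,R=h.cur(); o=np.array([562,23.1,0]); c=(p+25*R[:,2]-o)@h.Rc(-.1994); print(q0.round(2),c.round(1),h.cur()[0])
multi([(-155,34.5,13,80)],maxt=22)
from wl import wcloud
wcloud("w7")
E
```

```text
[-0.55  0.58  0.2   2.51  3.06  0.11 -2.08] [-152.3   36.7   56.5] [414.89864832  90.3557632   80.9617115 ]
2 rows
[5.4,-1.1,21.0,-0.002,0.017,-0.001, 5.0,-1.1,21.1,-0.002,0.017,-0.001]
   [-0.48  0.68  0.13  2.5   3.08  0.19 -2.09] [413.  88.  38.]
```

View pics/w7.png

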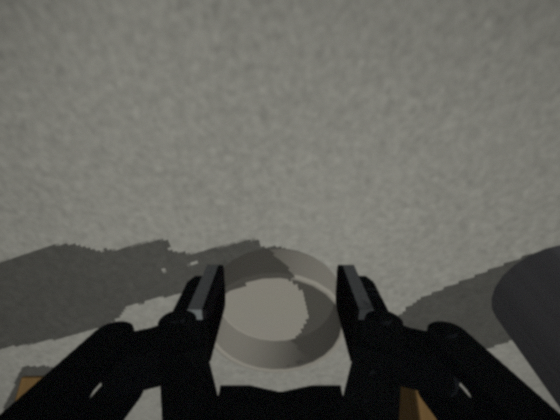

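```bash
python3 - <<'E'
from wl import *
z=np.load("pics/w7.npz"); o=np.array([562,23.1,0])
for c in [(-135,34.7,30),(-135,34.7,0),(-152,36.7,56),(-45,34.7,30)]: print(c,wproj(o+Rc(-.1994)@np.array(c),z['tp'],z['R']).round())
E
```

```text
(-135, 34.7, 30) [275. 271.]
(-135, 34.7, 0) [276. 240.]
(-152, 36.7, 56) [278. 279.]
(-45, 34.7, 30) [276. 372.]
```

drive_tool --motion '[6.5,-1,21,0,0.017,0,6,-1,21,0,0.017,0,0,0,0,0,0,0]'

```text
time_s: 15.98
tool_pos: [410.8, 88.6, 36.0]
eef_rot: [-3.136, 0.173, 2.941]
contact_force: [-0.6, -0.4, 0.7]
width: 51.1
```

```bash
python3 - <<'E'
from s5 import *
s=telemetry.get_state(); p,R=h.cur(); o=np.array([562,23.1,0]); c=(p+25*R[:,2]-o)@h.Rc(-.1994); print(q0.round(2),c.round(1),s['contact_force'].round(1))
multi([(-60,34.5,13,70),(54,34.5,13,58)],maxt=10,each=5)
E
```

```text
[-0.47  0.69  0.12  2.5   3.    0.19 -2.02] [-156.9   34.1   11.3] [-0.6 -0.4  0.7]
21 rows
[-9.1,0.0,1.5,-0.001,-0.018,-0.000, -9.1,0.0,1.7,-0.001,-0.018,-0.000, -9.1,0.0,1.9,-0.001,-0.018,-0.000, -9.0,0.0,2.0,-0.001,-0.018,-0.000, -9.0,0.0,2.2,-0.001,-0.018,-0.000, -9.0,0.0,2.3,-0.001,-0.018,-0.000, -8.9,0.0,2.5,-0.001,-0.018,-0.000, -8.9,0.0,2.7,-0.001,-0.018,-0.000, -8.8,0.0,2.8,-0.001,-0.018,-0.000, -8.8,0.0,3.0,-0.001,-0.018,-0.000, -9.3,-0.0,3.6,-0.000,-0.019,-0.000, -9.2,0.0,3.8,0.000,-0.019,0.000]
[-9.1,-0.0,3.9,0.000,-0.019,0.000, -9.0,-0.0,4.1,0.000,-0.019,-0.000, -9.0,0.0,4.3,0.000,-0.019,0.000, -8.9,-0.0,4.5,-0.000,-0.019,0.000, -8.8,-0.0,4.6,0.000,-0.019,-0.000, -8.7,0.0,4.8,0.000,-0.019,0.000, -8.6,0.0,5.0,-0.000,-0.019,-0.000, -8.5,-0.0,5.1,-0.000,-0.019,-0.000, -8.4,0.0,5.3,0.000,-0.019,-0.000]
   [-0.48  0.7   0.17  2.46  3.    0.24 -2.  ] [456.  80.  36.]
   [-0.48  0.73  0.21  2.42  3.01  0.3  -1.98] [502.  71.  36.]
   [-0.48  0.76  0.25  2.37  3.    0.37 -1.96] [550.  61.  35.]
   [-0.47  0.8   0.28  2.32  3.    0.44 -1.95] [599.  51.  34.]
   [-0.47  0.81  0.28  2.31  3.    0.46 -1.95] [609.  49.  34.]
```

drive_tool --motion '[-9,0,1.5,0,-0.018,0,-9,0,1.5,0,-0.018,0,-9,0,2,0,-0.018,0,-9,0,2,0,-0.018,0,-9,0,2,0,-0.018,0,-9,0,2.5,0,-0.018,0,-9,0,2.5,0,-0.018,0,-9,0,2.5,0,-0.018,0,-9,0,3,0,-0.018,0,-9,0,3,0,-0.018,0]'

```text
time_s: 17.23
tool_pos: [501.3, 70.6, 37.5]
eef_rot: [-3.137, 0.353, 2.943]
contact_force: [-1.0, 0.1, -1.1]
width: 50.9
```

```bash
cat > st.py <<'E'
import sys
from s5 import *
s=telemetry.get_state(); p,R=h.cur(); o=np.array([562,23.1,0]); c=(p+25*R[:,2]-o)@h.Rc(-.1994); print(s['time_s'],q0.round(2),c.round(1),s['contact_force'].round(1))
from wl import wcloud
from h import camera
import cv2
wcloud(sys.argv[1])
pic,d=camera("top"); cv2.imwrite(f"pics/{sys.argv[1]}t.png",cv2.resize(pic[90:260,190:380,::-1],None,fx=3.5,fy=3.5,interpolation=cv2.INTER_CUBIC))
multi([eval(a) for a in sys.argv[2:]],maxt=10,each=5)
E
python3 st.py w8 "(54,34.5,13,58)"
```

```text
17.225 [-0.49  0.73  0.21  2.42  3.    0.3  -1.98] [-60.3  34.4  14. ] [-1.   0.1 -1.1]
11 rows
[-9.2,-0.0,3.7,-0.000,-0.019,0.000, -9.1,-0.0,3.9,-0.000,-0.019,0.000, -9.0,-0.0,4.1,-0.000,-0.019,0.000, -9.0,-0.0,4.2,-0.000,-0.019,0.000, -8.9,-0.0,4.4,-0.000,-0.019,0.000, -8.8,-0.0,4.6,-0.000,-0.019,0.000, -8.7,-0.0,4.7,-0.000,-0.019,0.000, -8.6,-0.0,4.9,-0.000,-0.019,0.000, -8.5,-0.0,5.0,-0.000,-0.019,0.000, -8.4,-0.0,5.2,-0.000,-0.019,0.000, -8.3,-0.0,5.4,-0.000,-0.019,0.000]
   [-0.48  0.76  0.25  2.38  3.    0.37 -1.96] [550.  61.  36.]
   [-0.47  0.8   0.28  2.32  3.    0.44 -1.95] [598.  51.  34.]
   [-0.47  0.81  0.28  2.31  3.    0.46 -1.95] [608.  49.  34.]
```

View pics/w8.png

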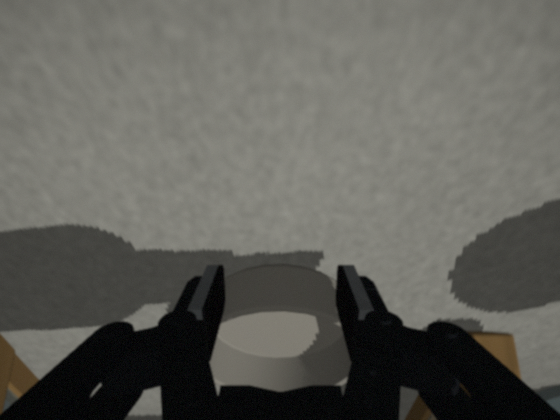

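View pics/w8t.png

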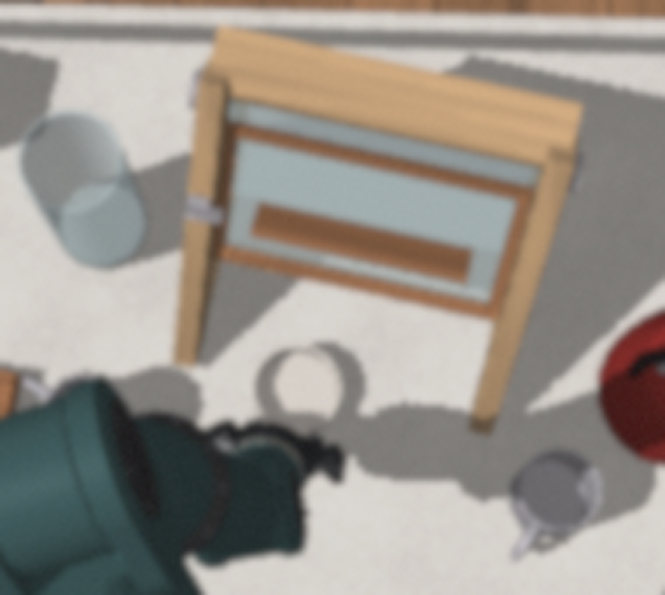

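drive_tool --motion '[-9,0,3.5,0,-0.019,0,-9,0,4,0,-0.019,0,-9,0,4,0,-0.019,0,-9,0,4,0,-0.019,0,-9,0,4.5,0,-0.019,0,-9,0,4.5,0,-0.019,0,-8.5,0,5,0,-0.019,0,-8.5,0,5,0,-0.019,0,-8.5,0,5,0,-0.019,0,-8.5,0,5,0,-0.019,0,-6,0,3.5,0,-0.015,0,0,0,0,0,0,0]'

```text
time_s: 18.82
tool_pos: [605.1, 49.6, 34.7]
eef_rot: [-3.137, 0.558, 2.944]
contact_force: [-0.7, -0.5, 0.3]
width: 51.7
```

```bash
python3 st.py w9 "(60,34.5,13,58)"
```

```text
18.825 [-0.48  0.81  0.29  2.32  2.99  0.46 -1.95] [50.2 34.4 13.5] [-0.7 -0.5  0.3]
2 rows
[-4.3,0.0,2.9,-0.002,-0.001,0.001, -4.3,0.0,3.0,-0.002,-0.001,0.001]
   [-0.47  0.81  0.29  2.3   3.    0.45 -1.95] [615.  48.  34.]
```

View pics/w9.png

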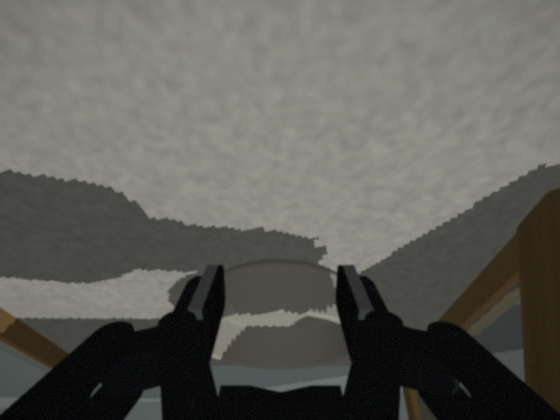

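View pics/w9t.png

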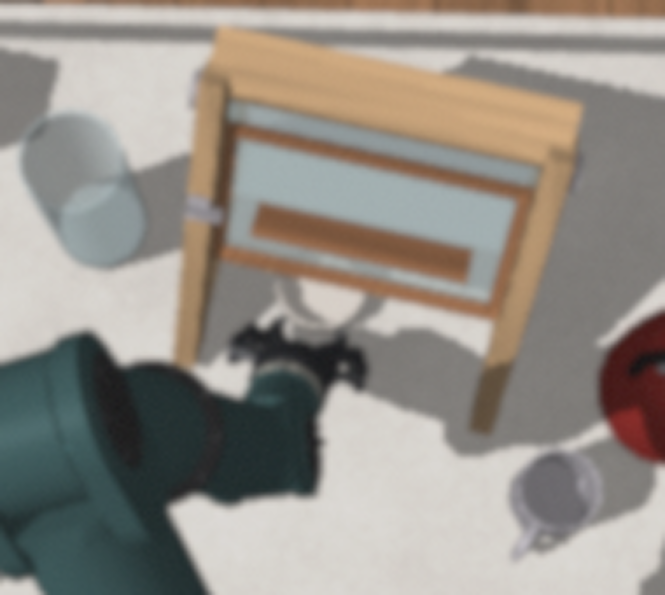

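drive_tool --motion '[-6.5,0,4,0,0,0,-6.5,0,4,0,0,0,0,0,0,0,0,0]'

```text
time_s: 19.3
tool_pos: [620.6, 46.5, 35.1]
eef_rot: [-3.137, 0.559, 2.943]
contact_force: [-0.2, -0.1, -0.3]
width: 51.1
```

```bash
python3 - <<'E'
from s5 import *
s=telemetry.get_state(); p,R=h.cur(); o=np.array([562,23.1,0]); c=(p+25*R[:,2]-o)@h.Rc(-.1994); print(s['time_s'],q0.round(2),c.round(1),s['contact_force'].round(1))
multi([(40,34.5,16,60),(-40,30,45,64),(-60,15,110,62)],maxt=35,each=3)
E
```

```text
19.3 [-0.47  0.81  0.29  2.29  3.    0.43 -1.94] [66.1 34.4 13.9] [-0.2 -0.1 -0.3]
6 rows
[20.2,-0.1,-15.6,-0.004,0.035,0.001, 17.7,-1.5,-21.7,-0.000,0.023,0.000, 18.2,-1.5,-21.3,0.000,0.023,-0.000, 18.7,-1.5,-20.8,-0.000,0.023,-0.000, -4.8,-7.5,-33.6,-0.000,-0.017,0.000, -5.4,-7.5,-33.5,0.000,-0.017,0.000]
   [-0.51  0.72  0.27  2.41  2.99  0.39 -1.95] [544.  59.  58.]
   [-0.6   0.54  0.37  2.5   2.96  0.3  -1.91] [495.  52. 132.]
```

drive_tool --motion '[20,0,-15.5,0,0.035,0,17.5,-1.5,-21.5,0,0.023,0,18,-1.5,-21.5,0,0.023,0,18.5,-1.5,-21,0,0.023,0,-5,-7.5,-33.5,0,-0.017,0,0,0,0,0,0,0]'

```text
time_s: 20.05
tool_pos: [502.9, 57.5, 101.4]
eef_rot: [-3.137, 0.468, 2.943]
contact_force: [-0.5, 0.1, -0.1]
width: 51.3
```

```bash
python3 st.py wa "(10,5,150,56)" "(19,0,228,52)"
```

```text
20.05 [-0.57  0.61  0.32  2.48  2.96  0.33 -1.93] [-53.4  21.9  79.1] [-0.5  0.1 -0.1]
18 rows
[-8.4,-1.8,-3.6,-0.000,-0.012,0.000, -8.5,-1.8,-3.5,-0.000,-0.012,0.000, -8.5,-1.8,-3.4,-0.000,-0.012,0.000, -8.5,-1.8,-3.3,-0.000,-0.012,0.000, -8.6,-1.8,-3.2,-0.000,-0.012,0.000, -8.6,-1.8,-3.1,-0.000,-0.012,0.000, -8.7,-1.8,-3.0,-0.000,-0.012,0.000, -8.7,-1.8,-2.9,-0.000,-0.012,0.000, -8.7,-1.8,-2.8,-0.000,-0.012,0.000, -8.8,-1.8,-2.7,-0.000,-0.012,0.000, -6.2,-0.6,-7.4,-0.000,-0.009,0.000, -6.2,-0.6,-7.4,0.000,-0.009,-0.000]
[-6.3,-0.6,-7.3,0.000,-0.009,0.000, -6.4,-0.6,-7.3,-0.000,-0.009,-0.000, -6.4,-0.6,-7.2,0.000,-0.009,-0.000, -6.5,-0.6,-7.2,-0.000,-0.009,0.000, -6.5,-0.6,-7.1,-0.000,-0.009,-0.000, -6.6,-0.6,-7.1,0.000,-0.009,0.000]
   [-0.58  0.55  0.38  2.45  2.97  0.31 -1.89] [530.  43. 137.]
   [-0.58  0.5   0.43  2.42  2.98  0.28 -1.86] [557.  28. 172.]
   [-0.68  0.41  0.55  2.41  2.95  0.22 -1.81] [561.  24. 220.]
   [-0.76  0.37  0.64  2.4   2.93  0.17 -1.77] [563.  22. 249.]
```

View pics/wa.png

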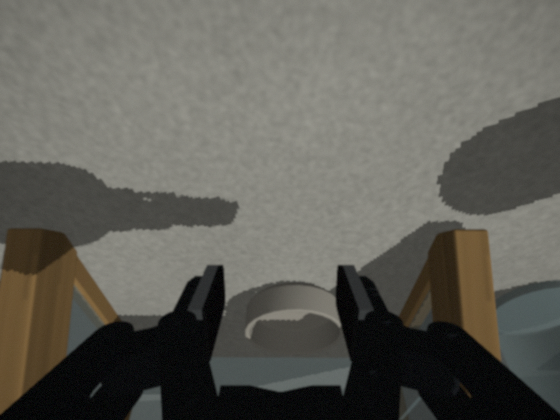

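Dish is visible at (293,320) inside between the posts. I'll go to the view pose in larger rows.

drive_tool --motion '[-21,-4.5,-8.5,0,-0.03,0,-21.5,-4.5,-8,0,-0.03,0,-22,-4.5,-7,0,-0.03,0,-21.5,-4.5,-6.5,0,-0.03,0,-18.5,-2,-22,0,-0.027,0,-19,-2,-22,0,-0.027,0,-13,-1,-14,0,-0.018,0,0,0,0,0,0,0]'

```text
time_s: 21.15
tool_pos: [568.9, 22.1, 246.9]
eef_rot: [-3.138, 0.665, 2.943]
contact_force: [-1.1, 0.0, 0.3]
width: 51.3
```

```bash
python3 - <<'E'
from wl import *
from scipy.optimize import least_squares
pic,d,P=wcloud("wb"); o=np.array([562,23.1,0]); X=(P-o)@Rc(-.1994)
s=telemetry.get_state(); print(s['time_s'],s['qpos'].round(2),s['contact_force'].round(1))
r=silhouettes("wrist","dish")
for a in r[:2]: print(a['confidence'],a['extent'])
m=(d>0)&(X[...,2]>26)&(X[...,2]<33)&(X[...,0]>40)&(X[...,0]<170)&(abs(X[...,1]-34)<60)
q=X[m][:,:2]; print(len(q)); e=least_squares(lambda a:np.hypot(q[:,0]-a[0],q[:,1]-a[1])-a[2],[108,34,43],loss='soft_l1').x; print('dish case',e)
i=cv2.imread("pics/wb.png")[220:330,340:520]; cv2.imwrite("pics/wbz.png",cv2.resize(i,None,fx=4.4,fy=5,interpolation=cv2.INTER_CUBIC))
for n in ["top","scene"]:
    pp,dd=camera(n); cv2.imwrite(f"pics/f{n}.png",pp[:,:,::-1])
    Y=(cloud(n,dd)-o)@Rc(-.1994)
    for t in ["dish","mug_a","jar","kettle","pepper_mill"]:
        for a in silhouettes(n,t)[:2]: 
            g=a['region']&(dd>0); print(n,t,round(a['confidence'],2),np.round(a['extent'],1),np.median(Y[g],axis=0).round())
E
```

```text
21.2 [-0.75  0.38  0.63  2.39  2.93  0.18 -1.77] [-1.3 -0.  -0.5]
0.83 [267.9, 72.1, 357.3, 156.7]
1226
dish case [107.54109319  35.0406586   42.70875063]
top mug_a 0.92 [198.8 195.9 229.5 222.8] [-91. 228.   9.]
top mug_a 0.9 [337.2 217.5 362.6 248.1] [ -63. -238.    8.]
top jar 0.73 [194.2 121.7 233.4 166. ] [112. 269. 134.]
top kettle 0.97 [364.5 178.3 425.9 221.6] [  56. -328.  113.]
top pepper_mill 0.74 [408.1 249.9 429.7 266.2] [-105. -470.   93.]
scene mug_a 0.82 [188.  240.4 215.9 277.3] [ -77. -233.   35.]
scene mug_a 0.81 [307.2 175.  335.8 207.8] [-90. 232.  41.]
scene jar 0.81 [350.9 180.4 390.5 230.8] [107. 275. 186.]
scene kettle 0.56 [152.  282.5 218.9 342.7] [  97. -336.  114.]
scene pepper_mill 0.56 [108.4 275.5 137.1 305.9] [ -83. -475.   72.]
```

View pics/wb.png

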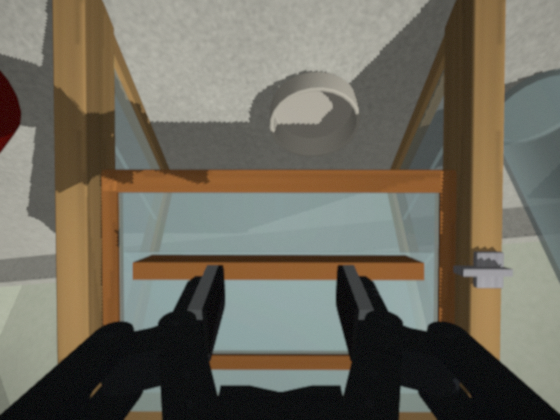

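View pics/wbz.png

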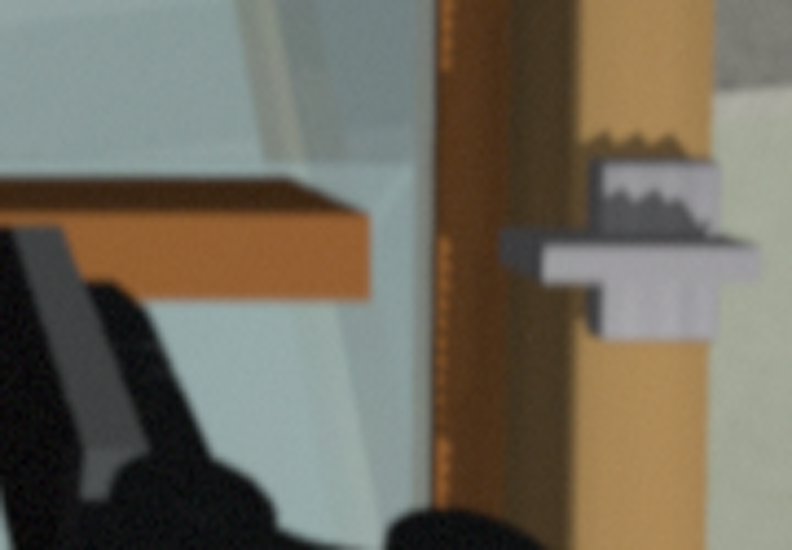

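View pics/fscene.png

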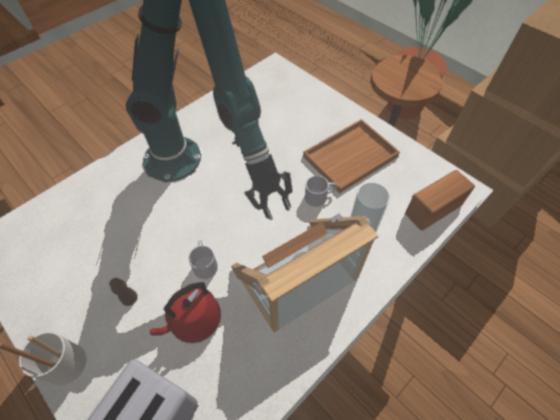

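```bash
python3 -c "
from station import order; print(order.finish_job())"
```

```text
the job is handed in; nothing more can be done
None
```

I raised the window with closed fingers under its lip and left it level with the pointer. Then I pushed the dish flat along the bar, in under the window. The arm backed clear and I handed the job in at about 21–22 s; no verdict came back.

**Final checks**
- **Lip against pointer:** the wrist camera, looking square at the glass, shows the lip's centre about 1.2 mm below the pointer's. It read 1.3 mm low before the dish push, so the window has stayed put. I left it rather than nudge it again.
- **Dish:** its centre is about 108 mm inside the case's front line and its near edge about 62 mm inside. At the dish's rim height the shut window reaches only about 28 mm in, so it can come down in front.
- **Other things:** both mugs and the jar read where they stood at the start, and the kettle and pepper mill look unmoved. I compared the tray only by eye, and it looks unmoved.
- **Force:** no reading exceeded about 4 N, and the last one showed no contact.

**What disagreed or went wrong**
- **Camera disagreement:** the top and scene cameras disagreed by about 6–8 mm in x. Their estimates of the lip height also differed by a few millimetres, so I relied on the wrist camera.
- **Window start:** the window seemed to start about 7 mm above its shut position.
- **First approach:** it ran three joints up against their range limits. I had to go round to a different arm posture.
- **Network misses:** in the last pictures the networks found the dish in the wrist view only. The fixed cameras could not confirm it.

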